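Shut the warm-air vent, load the brush carousel, set the vent wide

TASK

First lift the vent's stay off its pin and drop the hole nearest the shutter over it, so that the warm air is shut off. With it shut, turn the carousel by its rim fins until the blue half squarely faces the vent, and stand every palm brush on the blue half, bristles down; then move the stay again so that its hole nearest the red knob sits over the pin and the shutter is wide open. Leave everything else where it is.

Things in the scene. Friction and masses are not known exactly. Their poses are not given: they have to be found in the camera images.
- station: The fixed unit: light-grey warm-air box and carousel on one foot; place and angle differ each time. Origin: on the table at the carousel's axis; +y points from the carousel to the box's outlet face (at y 245 mm, looking along -y), z up. Box: x -100 to 100, y 245 to 415 mm, flat top 130 mm above the table.
- pin (a point): The upright steel pin, 10 mm in diameter, on top of the box, at x -40, y 295 mm in the unit's frame. The point is on its axis 139 mm above the table; its top is at 147 mm. Axes as the unit's.
- shutter (a joint): White upright shutter (130 mm wide, 8 mm thick, 14 to 126 mm high) before the outlet, on a vertical hinge at x 65, y 235 mm in the unit's frame. 0 rad: shut (it then runs from the hinge along -x); grows as it opens, counter-clockwise from above, to 1.15. Stays where left (friction 0.05 N m); moved with the stay, whose holes hold it at 0.00, 0.37 and 0.78 rad, with some 0.05 rad of play.
- stay_pivot (a point): The stay's pivot on top of the shutter, 110 mm from the shutter's hinge, 139 mm above the table. The x axis runs along the stay to its knob, z is the stay's upper side. Here the stay also swings to either side, nearly freely, about the vertical (60 degrees or more each way).
- stay (a joint): How far the stay is lifted at its pivot: 0 rad = lying level (its stop: 6 mm above the top of the box), to 0.5. It falls back under its own weight (120 g). Down over the pin it reads under 0.02; when it lies on top of the pin it reads more (0.06 to 0.2).
- stay_knob (a point): Middle of the red knob at the free end of the stay: an upright cylinder 22 mm in diameter and 46 mm tall on the brass bar, 185 mm from the pivot; the point is 26 mm above the bar's middle plane (23 mm above the bar's top). Bar: 36 mm wide, 6 mm thick, ends 15 mm past the knob's axis, three square 18 mm holes on its centre line. Axes as for the pivot.
- hole_shut (a point): Centre of the hole nearest the pivot (60 mm from it): with this hole over the pin the shutter is shut. To clear the pin here the knob must rise about 45 mm.
- hole_wide (a point): Centre of the hole nearest the knob (140 mm from the pivot): the shutter is wide open. (The middle hole, 100 mm from the pivot, holds it half open; the pin is in that one at the start.)
- tray_center (a point): Centre of the carousel's disc top, 34 mm above the table; y turns with it, through the middle of the blue half. Disc radius 130 mm; rim lip 12 mm high, inner radius 126; upright divider 6 mm thick, 35 mm high along x. Blue half (y > 0) empty; plain half carries a fixed soap tub (91 mm above the table) and soap. Turns either way without a stop, stays where left (friction 0.1 N m).
- blue_mark (a point): The middle of the blue half's rim, on the disc, 125 mm from the carousel's axis.
- vent_front (a point): Fixed point that the blue mark stands at when the blue half squarely faces the outlet: 125 mm from the carousel's axis towards the outlet.
- fin_a (a point): Orange upright push fin on the rim at the divider's +x end; a plate 8 mm thick that stands out beyond the rim, 123 to 153 mm from the axis, 24 to 84 mm above the table; the point is in it 145 mm from the axis, 60 mm above the table. Push it sideways to turn the carousel.
- fin_b (a point): The same kind of fin at the divider's -x end.
- black_brush_center (a point): Black palm brush: round head 52 mm in diameter and 24 mm high with bristles below, and on it an upright round knob, 26 mm in diameter and 38 mm tall, to grip it by; 62 mm tall, 90 g. The point is on its axis, 31 mm above its underside (12 mm below the middle of the knob); z is up along the knob. May be absent.
- pink_brush_center (a point): Pink palm brush: round head 52 mm in diameter and 24 mm high with bristles below, and on it an upright round knob, 26 mm in diameter and 38 mm tall, to grip it by; 62 mm tall, 90 g. The point is on its axis, 31 mm above its underside (12 mm below the middle of the knob); z is up along the knob. May be absent.
- lilac_brush_center (a point): Lilac palm brush: round head 52 mm in diameter and 24 mm high with bristles below, and on it an upright round knob, 26 mm in diameter and 38 mm tall, to grip it by; 62 mm tall, 90 g. The point is on its axis, 31 mm above its underside (12 mm below the middle of the knob); z is up along the knob. May be absent.
- cream_brush_center (a point): Cream palm brush: round head 52 mm in diameter and 24 mm high with bristles below, and on it an upright round knob, 26 mm in diameter and 38 mm tall, to grip it by; 62 mm tall, 90 g. The point is on its axis, 31 mm above its underside (12 mm below the middle of the knob); z is up along the knob. May be absent.
- scoop_cup: White plastic cup, 70 mm wide, 70 mm tall; not part of the job. Origin at the centre of its underside.
- clip: Chrome spring clip, 70 x 32 mm, 18 mm high; not part of the job. Origin at the centre of its underside.
- mint_peg: Mint clothespeg, 85 x 12 mm, 22 mm high; not part of the job. Origin at the centre of its underside.
- pink_peg: Pink clothespeg, 85 x 12 mm, 22 mm high; not part of the job. Origin at the centre of its underside.
- yellow_peg: Yellow clothespeg, 85 x 12 mm, 22 mm high, lying among the brushes; not part of the job. Origin at the centre of its underside.
Mind the look-alikes: they are no part of the job. What is shaped like the part that bears pink_brush_center but purple or yellow is not meant.

How it is judged:
On the way, in this order (a step that is already met when the one before it is completed fails the run):
1. the stay's hole nearest the pivot is down over the pin (shutter shut) (horizontal distance between hole_shut and pin below 0.008 m and value of joint stay below 0.03 rad), for 0.3 s.
2. with the vent still shut, the blue half faces the vent and every brush that is there stands on it (all of step 1 and horizontal distance between blue_mark and vent_front below 0.03 m and y of each of black_brush_center, pink_brush_center, lilac_brush_center, cream_brush_center in the frame of tray_center above 0.02 m and horizontal distance between each of black_brush_center, pink_brush_center, lilac_brush_center, cream_brush_center and tray_center below 0.12 m and z of black_brush_center in the frame of tray_center between 0.022 and 0.04 m and angle between each of black_brush_center, pink_brush_center, lilac_brush_center, cream_brush_center's own z axis and vertical below 0.2 rad and z of pink_brush_center in the frame of tray_center between 0.022 and 0.04 m and z of lilac_brush_center in the frame of tray_center between 0.022 and 0.04 m and z of cream_brush_center in the frame of tray_center between 0.022 and 0.04 m), for 0.3 s.
3. the stay's hole nearest the knob is down over the pin (shutter wide open) (horizontal distance between hole_wide and pin below 0.008 m and value of joint stay below 0.03 rad), for 0.3 s.
At the end, for the whole second after the job is handed in: Stay level (under 0.03 rad), its hole nearest the knob over the pin (within 8 mm), shutter open; blue mark within 30 mm of the point facing the vent; every brush present upright (0.2 rad) on the disc's blue half, axis over 20 mm from the divider's middle, under 120 mm from the carousel's axis (all of step 3 and value of joint shutter above 0.65 rad and horizontal distance between blue_mark and vent_front below 0.03 m and y of each of black_brush_center, pink_brush_center, lilac_brush_center, cream_brush_center in the frame of tray_center above 0.02 m and horizontal distance between each of black_brush_center, pink_brush_center, lilac_brush_center, cream_brush_center and tray_center below 0.12 m and z of black_brush_center in the frame of tray_center between 0.022 and 0.04 m and angle between each of black_brush_center, pink_brush_center, lilac_brush_center, cream_brush_center's own z axis and vertical below 0.2 rad and z of pink_brush_center in the frame of tray_center between 0.022 and 0.04 m and z of lilac_brush_center in the frame of tray_center between 0.022 and 0.04 m and z of cream_brush_center in the frame of tray_center between 0.022 and 0.04 m); the robot touches nothing.
It fails at once if something that is not part of the job is moved more than 80 mm (distance of any of scoop_cup, clip, mint_peg, pink_peg, yellow_peg from where it was at the start of the episode above 0.08 m).
Of black_brush, pink_brush, lilac_brush, cream_brush only 2 to 4 are there at a start; the rules pass over those that are not, and their reading is None.
At some moment in a run one of black_brush, pink_brush, lilac_brush, cream_brush may be knocked a few centimetres aside while the robot is not near it.
Once in a run the grip may slacken for a moment while it holds something.
It also fails if it takes over 210 s, if anything falls off the work surface, if the arm or the gripper's body presses on something with over 40 N, if the wrist force passes 120 N, or if a joint passes its speed limit or range.

ROBOT

A 6-joint arm with a two-finger parallel gripper is mounted at the origin on the work surface. World frame = base frame: x ahead of the robot, y to its left, z up, the work surface at z = 0. Lengths are in m, angles in rad, forces in N, time in s.
With the tool pointing down it reaches from about 0.225 to 0.875 m from the base axis. Payload 3.4 kg.
Tool frame: the origin (TCP) lies between the finger pads; the fingertips stand 19 mm ahead of it and the grasp point (between the pads) is the TCP; z points along the fingers, y is the direction in which the jaws open and shut (so a half turn about z gives the same grasp; the last joint's range is limited). The gripper opens to 85 mm and grips with 20 to 120 N. Pads are 22 mm wide; open, the fingers measure 114 mm over their backs; the gripper's body (76 mm by 85 mm) begins 54 mm behind the grasp point. The pads swing forward as they close: fully open they stand 13 mm farther back than shut.
Start: joints at [-1.322, 0.276, 1.505, -0, 1.361, -0.121], TCP at [0.208, -0.536, 0.25] pointing down, gripper open.
Joint ranges: [-2.89, 2.89], [-0.75, 2.08], [0.22, 2.7], [-1.18, 4.32], [0.11, 2.71], [-2.7, 2.7]. Speed limits (rad/s): [2.57, 2.57, 3.14, 3.14, 3.14, 3.14].

INTERFACE

Orientations are given as a unit quaternion [x, y, z, w].
In Python, from plant import manip, optics gives the robot as it stands.
- The arm moves only by the tool move_arm, never from a script. Its argument "moves" is a list that holds one entry, the list of rows, each a list of 5 numbers: the finger opening in mm, from 0 to 85.4, then the shift along the tool's x, y, z in mm, then the turn about the tool's z in rad. A call has 1 to 5 rows; each row shifts and turns the pose as measured when the row begins, along the tool's axes as they then stand; what a row does not reach is not made up. A row lasts 1/10 s, in which the tool goes at most 50 mm and 8.59 degrees, less where a joint would pass 70% of its speed; a pose out of reach is approached as far as the arm can. A call with a gripper value outside its range is refused whole. The fingers move at their own pace and stop on an object; the grip force is fixed at half the most. Time passes only in rows, so rows that do not move let the fingers close. It gives the time, the measured TCP pose, the force and the opening at its end, in the units of the state.
- manip.get_state(): the state, without advancing time (a new reading comes with each control period).
- optics.grab_frame(name): name is "side" or "top" or "wrist"; returns (picture, depth): 480x640x3 uint8, red, green, blue; 480x640 float32, m along the optical axis (not along the pixel's ray), 0 where there is no reading.
- optics.camera_info(name): a dict with "fovy" (degrees; the focal length in pixels is half the picture's height over the tangent of half this angle, whatever the lens; pixels are square), "cx", "cy" (the principal point, pixels), "xyz" and "attitude" of the camera in the world; the wrist camera has in their place "T_tool_cam" (4x4, takes a point from camera to tool coordinates, whose origin is the TCP and whose axes are the flange's). Camera axes: x right, y up, looking along -z (the intrinsics and any distortion apply to the point x, -y, -z); pixel columns grow to the right and rows downward; lengths in m; the calibration is good to about 2 mm. A picture is of the moment at which its call begins: read the wrist's pose just before it. camera_info takes no time and is no camera call.
- manip.close_job(): hands the job in, once; it reports no verdict.
The state is a dict: "clock": time; "joint_pos": joint angles; "joint_vel": joint speeds; "joint_torque": joint torques, N m; "tcp_pos": TCP position; "tool_rot": TCP orientation; "wrist_force": force on the tool from outside, world axes, zero at the start; "torque": the same for the moment, N m; "gripper_width": finger opening in m.
Only numpy, scipy, OpenCV 4.12 (cv2) and the standard library are available. Lean on these libraries where they do the work, as an engineer would, in place of code of your own. Each camera call takes 0.05 s, during which the arm holds its last target.

## Working session

There is one attempt and no reset: what is moved stays moved. The work goes in short steps, Python scripts to look and compute and a tool call to move; the robot and the scene stay as the last step left them, time stands still between calls to the robot, and variables do not carry over. Pictures are saved under pics/ and viewed, and the job is handed in when it is done.

Besides the shell and the picture viewer there is one more tool, called after "Request:" by a JSON object that holds its "fn" and its "kwargs". move_arm: Moves the arm, as the interface text tells. Its arguments: {"type":"object","properties":{"moves":{"type":"array","items":{"type":"array","items":{"type":"array","items":{"type":"number"}}}}},"required":["moves"]}

```bash
mkdir -p pics; ls; cat > h.py <<'E'
import numpy as np,cv2
from plant import manip,optics
from scipy.spatial.transform import Rotation as R
def grab(n,tag):
    s=manip.get_state(); p,d=optics.grab_frame(n); cv2.imwrite(f'pics/{tag}.png',p[:,:,::-1]); np.savez(f'pics/{tag}.npz',p=p,d=d,tp=s['tcp_pos'],tq=s['tool_rot']); return p,d
E
python3 - <<'E'
from h import *
for n in ['side','top','wrist']:
    print(n,optics.camera_info(n)); grab(n,n+'0')
print(manip.get_state())
E
```

```text
pics
side {'fovy': 49.77884629065076, 'cx': 321.8991416595764, 'cy': 241.24522143830632, 'xyz': array([ 0.2537134 , -0.91650588,  0.64468129]), 'attitude': array([ 0.49718715, -0.07256248, -0.12549443,  0.85544771])}
top {'fovy': 55.89305267486343, 'cx': 320.4683475398003, 'cy': 239.6729841279293, 'xyz': array([ 0.44479958, -0.02504736,  1.10976897]), 'attitude': array([ 0.03252665, -0.03289933, -0.69774609,  0.71484966])}
wrist {'fovy': 65.22332650723759, 'cx': 318.61429545556445, 'cy': 237.66899375593383, 'T_tool_cam': array([[-2.24975260e-04,  9.65529192e-01,  2.60294695e-01,
         6.64685639e-02],
       [ 9.99999967e-01,  1.85574666e-04,  1.75944789e-04,
        -1.89268805e-04],
       [ 1.21575729e-04,  2.60294726e-01, -9.65529203e-01,
        -1.23760766e-01],
       [ 0.00000000e+00,  0.00000000e+00,  0.00000000e+00,
         1.00000000e+00]])}
{'clock': 0.15, 'joint_pos': array([-1.32200843e+00,  2.76448024e-01,  1.50583171e+00, -1.84326869e-05,
        1.36072984e+00, -1.20980928e-01]), 'joint_vel': array([-2.66052130e-04, -1.34868568e-03, -2.62254027e-03,  4.61028999e-06,
        1.93234431e-04, -4.83869897e-04]), 'joint_torque': array([ 1.74723173e-03, -4.17142868e+01, -2.46033651e+01, -1.28836342e-05,
        7.68134196e-03, -8.05219912e-06]), 'tcp_pos': array([ 0.20771152, -0.53577137,  0.24964363]), 'tool_rot': array([ 9.82956905e-01,  1.83834765e-01, -5.42362207e-05, -7.06438160e-04]), 'wrist_force': array([ 1.24416763, -0.07193227,  0.04543664]), 'torque': array([ 0.01052048, -0.01366218,  0.00938128]), 'gripper_width': 0.08501169209050165}
```

View pics/top0.png

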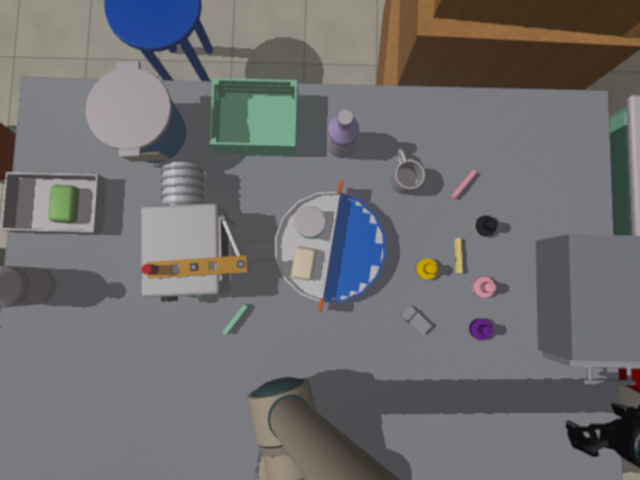

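View pics/side0.png

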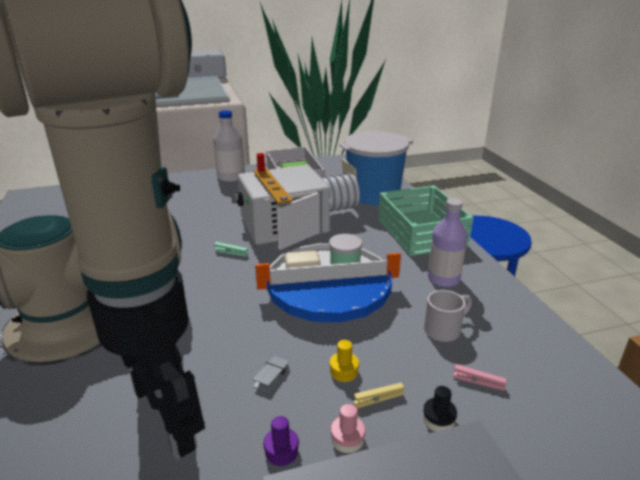

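```bash
cat >> h.py <<'E'
def cam(n,tp=None,tq=None):
    c=optics.camera_info(n)
    f=240/np.tan(np.radians(c['fovy']/2))
    if n=='wrist':
        T=np.eye(4);T[:3,:3]=R.from_quat(tq).as_matrix();T[:3,3]=tp;T=T@c['T_tool_cam']
        return f,c['cx'],c['cy'],T[:3,:3],T[:3,3]
    return f,c['cx'],c['cy'],R.from_quat(c['attitude']).as_matrix(),np.array(c['xyz'])
def ray(C,u,v):
    f,cx,cy,M,o=C
    return o,M@np.array([(u-cx)/f,-(v-cy)/f,-1.])
def onz(C,u,v,z):
    o,d=ray(C,u,v); return o+d*(z-o[2])/d[2]
def dep(C,u,v,D):
    o,d=ray(C,u,v); return o+d*D[int(v),int(u)]
def proj(C,P):
    f,cx,cy,M,o=C; q=M.T@(np.array(P)-o); return cx+f*q[0]/-q[2], cy-f*q[1]/-q[2]
E
python3 - <<'E'
from h import *
np.set_printoptions(precision=4,suppress=True)
print([optics.camera_info(n).keys() for n in ['top']])
z=np.load('pics/top0.npz');C=cam('top')
for u,v in [(580,300),(560,340),(600,250),(487,226),(485,287),(428,268),(482,329),(180,240),(150,268),(329,246),(320,306),(340,186),(459,255),(400,350),(360,246),(500,400),(60,60)]:
    print(u,v,dep(C,u,v,z['d']))
E
```

```text
[dict_keys(['fovy', 'cx', 'cy', 'xyz', 'attitude'])]
580 300 [ 0.4195 -0.5751  0.1483]
560 340 [ 0.3303 -0.5542  0.1038]
600 250 [ 0.5263 -0.6198  0.1499]
487 226 [ 0.5845 -0.4148  0.055 ]
485 287 [ 0.4417 -0.4075  0.0585]
428 268 [ 0.4823 -0.275   0.0608]
482 329 [ 0.3458 -0.3995  0.059 ]
180 240 [0.5275 0.2803 0.1315]
150 268 [0.4642 0.3222 0.1838]
329 246 [ 0.5274 -0.0445  0.0671]
320 306 [ 0.3903 -0.027   0.082 ]
340 186 [ 0.6659 -0.0665  0.0808]
459 255 [ 0.5171 -0.3601  0.0181]
400 350 [ 0.2852 -0.2228 -0.002 ]
360 246 [ 0.5316 -0.1189  0.0359]
500 400 [ 0.1736 -0.4627 -0.0018]
60 60 [ 1.3676  1.1157 -0.7597]
```

View pics/wrist0.png

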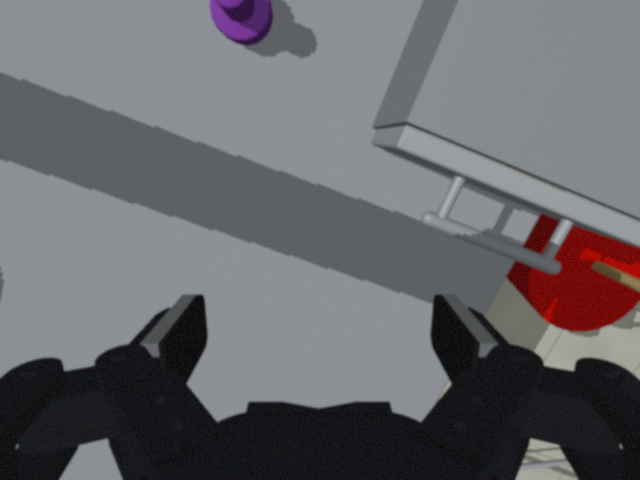

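```bash
python3 - <<'E'
from h import *
p=cv2.imread('pics/top0.png')
cv2.imwrite('pics/c1.png',cv2.resize(p[180:320,120:260],None,fx=5.5,fy=4.28*1,interpolation=cv2.INTER_CUBIC)[:600,:800])
a=cv2.resize(p[190:350,400:520],None,fx=3.5,fy=3.5,interpolation=cv2.INTER_CUBIC)
b=cv2.imread('pics/side0.png')[320:480,230:480]
cv2.imwrite('pics/c2.png',cv2.resize(a,(420,560)))
cv2.imwrite('pics/c3.png',cv2.resize(b,None,fx=3.2,fy=3.2,interpolation=cv2.INTER_CUBIC))
E
```

```text
(no output)
```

View pics/c1.png

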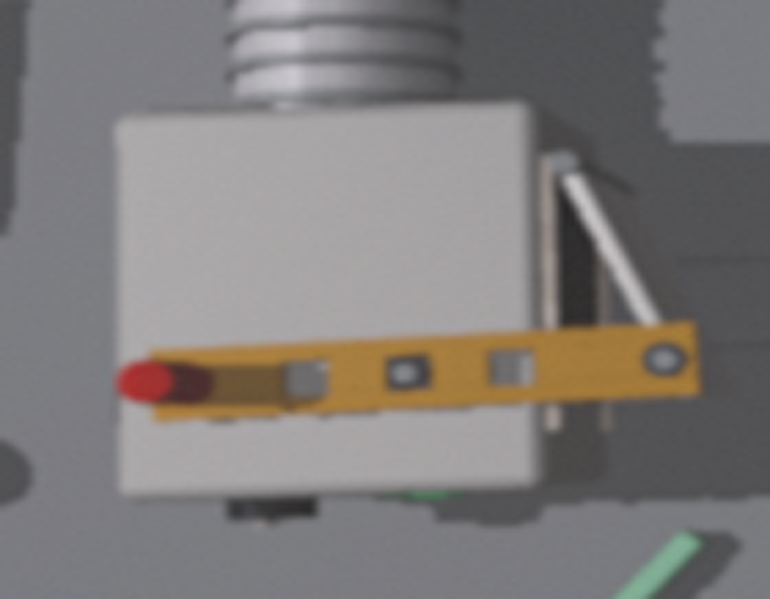

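View pics/c3.png

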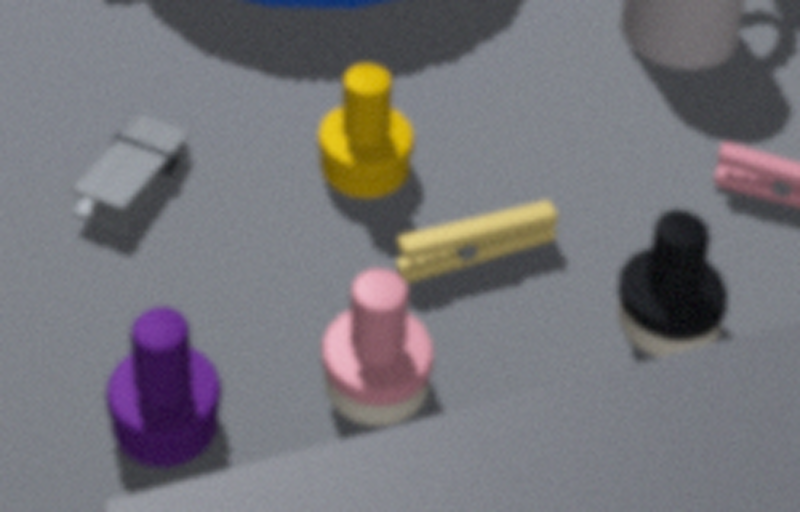

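```bash
python3 - <<'E'
from h import *
np.set_printoptions(precision=4,suppress=True)
z=np.load('pics/top0.npz');C=cam('top');p=z['p'];D=z['d']
pin=onz(C,193.6,267.4,.147);piv=onz(C,240.7,263.6,.143);kn=onz(C,146.4,269.2,.188)
print('pin',pin,'piv',piv,'knobtop',kn,np.linalg.norm(pin-piv))
# box top by depth
v,u=np.mgrid[0:480,0:640];f,cx,cy,M,o=C
P=o+np.stack([(u-cx)/f*D,-(v-cy)/f*D,-D],-1)@M.T
m=((P[...,2]>.12)&(P[...,2]<.14)&(u>130)&(u<232)&(v>195)&(v<305)&(p.max(-1).astype(int)-p.min(-1)<30)).astype(np.uint8)
m=cv2.morphologyEx(m,cv2.MORPH_OPEN,np.ones((3,3)))
m=cv2.morphologyEx(m,cv2.MORPH_CLOSE,np.ones((31,31)))
q=P[m>0]; q=np.array([[*onz(C,a,b,.13)[:2]] for b,a in zip(*np.nonzero(m))])
r=cv2.minAreaRect((q*1000).astype(np.float32));print(r, cv2.boxPoints(r))
# blue
hsv=cv2.cvtColor(p,cv2.COLOR_RGB2HSV)
def mask(lo,hi,box):
    mm=cv2.inRange(hsv,lo,hi); k=np.zeros_like(mm);k[box[1]:box[3],box[0]:box[2]]=1;return mm*k
org=mask((3,150,100),(14,255,255),(300,170,360,320))
n,l,s,c=cv2.connectedComponentsWithStats(org)
for i in range(1,n):
    if s[i,4]>8: print('fin',c[i],s[i,4],onz(C,*c[i],.08))
# circle from white/blue rim
bl=mask((105,120,60),(125,255,255),(270,180,400,310))
# brushes
for nm,lo,hi in [('pink',(165,60,100),(180,255,255)),]:
    k=mask(lo,hi,(400,200,520,350)); n,l,s,c=cv2.connectedComponentsWithStats(k)
    print([ (c[i],s[i,4],onz(C,*c[i],.045)) for i in range(1,n) if s[i,4]>20])
k=cv2.inRange(p,(0,0,0),(45,45,45));kk=np.zeros_like(k);kk[205:245,465:510]=k[205:245,465:510]
n,l,s,c=cv2.connectedComponentsWithStats(kk)
print([ (c[i],s[i,4],onz(C,*c[i],.045)) for i in range(1,n) if s[i,4]>20])
E
```

```text
pin [0.4685 0.2435 0.147 ] piv [0.4791 0.1446 0.143 ] knobtop [0.4615 0.3278 0.188 ] 0.09961535297024691
((508.3560791015625, 266.3385314941406), (198.1593780517578, 195.74496459960938), 3.6312363147735596) [[403.2766 357.7393]
 [415.674  162.3874]
 [613.4355 174.9377]
 [601.0381 370.2897]]
fin [339.5556 186.2963] 27 [ 0.6653 -0.0656  0.08  ]
fin [320.2222 304.4815] 27 [ 0.3936 -0.0274  0.08  ]
[(array([484.0241, 286.8289]), np.int32(374), array([ 0.442 , -0.4101,  0.045 ]))]
[(array([486.0339, 225.5017]), np.int32(295), array([ 0.5869, -0.4162,  0.045 ]))]
```

```bash
cat >> h.py <<'E'
def psi(q):
    x=R.from_quat(q).as_matrix()[:,0]; return np.degrees(np.arctan2(x[1],x[0]))
def plan(tx,ty,tz,tpsi=None,n=None):
    """tool-frame rows toward the target, equal steps (measure only)"""
    s=manip.get_state();p=np.array(s['tcp_pos']);a=psi(s['tool_rot'])
    t=np.array([tx,ty,tz]); 
    da=0 if tpsi is None else (tpsi-a+180)%360-180
    d=(t-p)*1000
    N=n or max(1,int(np.ceil(max(np.linalg.norm(d)/48,abs(da)/8.3))))
    print('at',p.round(4),'psi %.1f'%a,'q6 %.2f'%s['joint_pos'][5],'w %.1f'%(s['gripper_width']*1e3),'F',np.round(s['wrist_force'],1),'t %.1f'%s['clock'])
    for i in range(N):
        b=np.radians(a+da*i/N);st=d/N
        print([round(st[0]*np.cos(b)+st[1]*np.sin(b),1),round(st[0]*np.sin(b)-st[1]*np.cos(b),1),round(-st[2],1),round(-np.radians(da)/N,3)])
E
python3 - <<'E'
from h import *
plan(.4615,.328,.27,95.5)
E
```

```text
at [ 0.2077 -0.5358  0.2496] psi 21.2 q6 -0.12 w 85.0 F [ 1.2 -0.1  0. ] t 0.1
[np.float64(28.9), np.float64(-37.6), np.float64(-1.1), np.float64(-0.068)]
[np.float64(31.4), np.float64(-35.5), np.float64(-1.1), np.float64(-0.068)]
[np.float64(33.7), np.float64(-33.3), np.float64(-1.1), np.float64(-0.068)]
[np.float64(35.9), np.float64(-30.9), np.float64(-1.1), np.float64(-0.068)]
[np.float64(37.9), np.float64(-28.4), np.float64(-1.1), np.float64(-0.068)]
[np.float64(39.8), np.float64(-25.7), np.float64(-1.1), np.float64(-0.068)]
[np.float64(41.5), np.float64(-23.0), np.float64(-1.1), np.float64(-0.068)]
[np.float64(42.9), np.float64(-20.1), np.float64(-1.1), np.float64(-0.068)]
[np.float64(44.2), np.float64(-17.1), np.float64(-1.1), np.float64(-0.068)]
[np.float64(45.3), np.float64(-14.0), np.float64(-1.1), np.float64(-0.068)]
[np.float64(46.1), np.float64(-10.9), np.float64(-1.1), np.float64(-0.068)]
[np.float64(46.7), np.float64(-7.8), np.float64(-1.1), np.float64(-0.068)]
[np.float64(47.2), np.float64(-4.5), np.float64(-1.1), np.float64(-0.068)]
[np.float64(47.4), np.float64(-1.3), np.float64(-1.1), np.float64(-0.068)]
[np.float64(47.3), np.float64(1.9), np.float64(-1.1), np.float64(-0.068)]
[np.float64(47.1), np.float64(5.1), np.float64(-1.1), np.float64(-0.068)]
[np.float64(46.6), np.float64(8.3), np.float64(-1.1), np.float64(-0.068)]
[np.float64(46.0), np.float64(11.5), np.float64(-1.1), np.float64(-0.068)]
[np.float64(45.1), np.float64(14.6), np.float64(-1.1), np.float64(-0.068)]
```

Request:
{"fn": "move_arm", "kwargs": {"moves": [[[85, 29, -38, -3, -0.07], [85, 31, -36, -3, -0.07], [85, 34, -33, -3, -0.07], [85, 36, -31, -3, -0.07], [85, 38, -28, -3, -0.07]]]}}

```text
clock: 0.65
tcp_pos: [0.2731, -0.306, 0.2613]
tool_rot: [0.935, 0.354, -0.0, -0.002]
wrist_force: [1.0, -0.2, 0.4]
gripper_width: 0.0851
```

Request:
{"fn": "move_arm", "kwargs": {"moves": [[[85, 40, -26, -1, -0.07], [85, 41, -23, -1, -0.07], [85, 43, -20, -1, -0.07], [85, 44, -17, -1, -0.07], [85, 45, -14, -1, -0.07]]]}}

```text
clock: 1.15
tcp_pos: [0.3346, -0.0683, 0.2672]
tool_rot: [0.857, 0.516, 0.002, -0.001]
wrist_force: [1.4, -0.0, -0.7]
gripper_width: 0.0852
```

Request:
{"fn": "move_arm", "kwargs": {"moves": [[[85, 46, -11, 0, -0.07], [85, 47, -8, 0, -0.07], [85, 47, -5, 0, -0.07], [85, 47, -1, 0, -0.07], [85, 47, 2, 0, -0.07]]]}}

```text
clock: 1.65
tcp_pos: [0.3908, 0.1712, 0.2689]
tool_rot: [0.749, 0.663, 0.003, 0.002]
wrist_force: [1.0, -0.9, -0.2]
gripper_width: 0.0847
```

```bash
python3 - <<'E'
from h import *
plan(.4615,.328,.265,95.5)
E
```

```text
at [0.3908 0.1712 0.2689] psi 83.1 q6 0.37 w 84.7 F [ 1.  -0.9 -0.2] t 1.6
[np.float64(41.0), np.float64(12.8), np.float64(1.0), np.float64(-0.054)]
[np.float64(40.3), np.float64(15.0), np.float64(1.0), np.float64(-0.054)]
[np.float64(39.4), np.float64(17.2), np.float64(1.0), np.float64(-0.054)]
[np.float64(38.4), np.float64(19.3), np.float64(1.0), np.float64(-0.054)]
```

Request:
{"fn": "move_arm", "kwargs": {"moves": [[[85, 41, 13, 1, -0.054], [85, 40, 15, 1, -0.054], [85, 39, 17, 1, -0.054], [85, 38, 19, 1, -0.054], [85, 0, 0, 0, 0]]]}}

```text
clock: 2.15
tcp_pos: [0.4611, 0.3404, 0.2635]
tool_rot: [0.666, 0.746, 0.003, 0.002]
wrist_force: [-0.1, -1.7, -0.7]
gripper_width: 0.085
```

```bash
python3 - <<'E'
from h import *
grab('wrist','w1');grab('top','t1')
plan(.4615,.328,.17,95.5)
E
```

```text
at [0.4591 0.3364 0.2638] psi 96.4 q6 0.40 w 85.3 F [-0.5 -0.9 -0.2] t 2.2
[np.float64(-4.3), np.float64(0.7), np.float64(46.9), np.float64(0.008)]
[np.float64(-4.3), np.float64(0.8), np.float64(46.9), np.float64(0.008)]
```

View pics/w1.png

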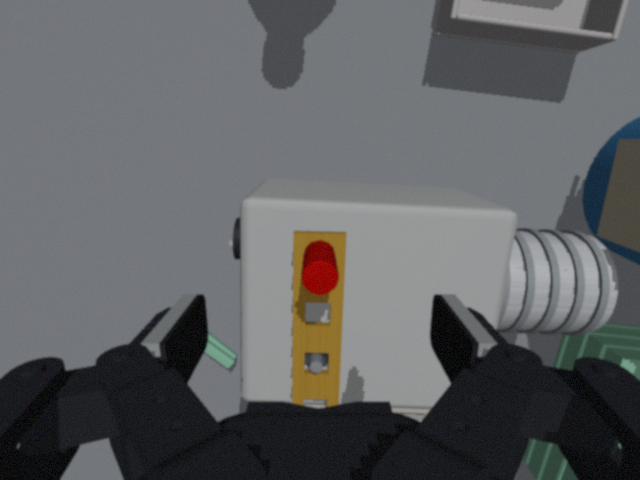

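View pics/t1.png

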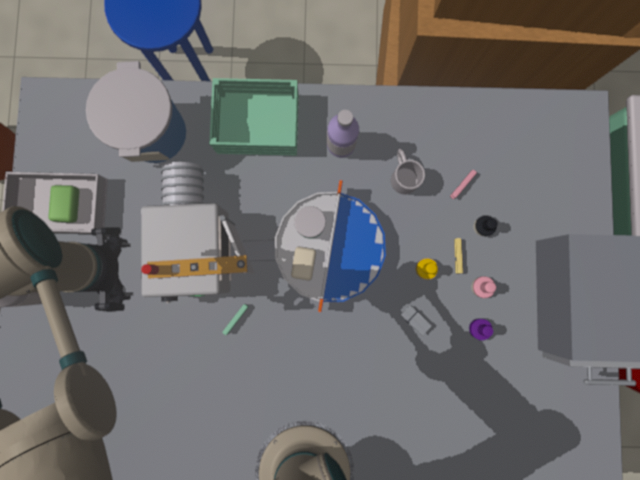

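```bash
python3 - <<'E'
from h import *
z=np.load('pics/w1.npz');C=cam('wrist',z['tp'],z['tq'])
print(onz(C,320,277,.188),onz(C,316,362,.147))
E
```

```text
[0.46416608 0.33026001 0.188     ] [0.47113116 0.24884983 0.147     ]
```

Request:
{"fn": "move_arm", "kwargs": {"moves": [[[85, -4, 2, 45, 0.01], [85, -4, 1, 47, 0.01], [85, 0, 0, 0, 0], [10, 0, 0, 0, 0], [10, 0, 0, 0, 0]]]}}

```text
clock: 2.75
tcp_pos: [0.4631, 0.3243, 0.1748]
tool_rot: [0.676, 0.737, 0.003, 0.004]
wrist_force: [-0.8, 0.0, 1.0]
gripper_width: 0.0585
```

Request:
{"fn": "move_arm", "kwargs": {"moves": [[[10, 0, 0, 0, 0], [10, 0, 0, 0, 0], [10, 0, 0, 0, 0], [10, 0, 0, 0, 0]]]}}

```text
clock: 3.15
tcp_pos: [0.4653, 0.3251, 0.1811]
tool_rot: [0.676, 0.737, 0.008, 0.005]
wrist_force: [1.0, -1.0, -2.3]
gripper_width: 0.02
```

```bash
python3 - <<'E'
from h import *
print(manip.get_state()['wrist_force'])
grab('wrist','w2')
E
```

```text
[ 0.95445355 -1.00613535 -2.28573475]
```

View pics/w2.png

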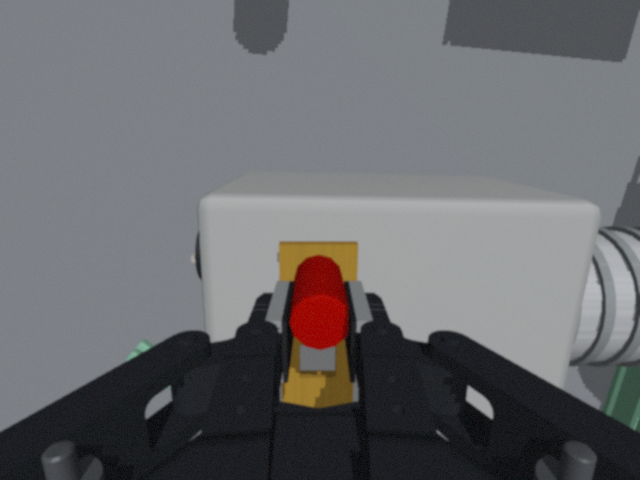

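Request:
{"fn": "move_arm", "kwargs": {"moves": [[[10, -1, 0, -8, 0], [10, -1, 0, -8, 0], [10, -1, 0, -8, 0], [10, -2, 0, -8, 0], [10, -2, 0, -8, 0]]]}}

```text
clock: 3.7
tcp_pos: [0.4634, 0.3173, 0.2216]
tool_rot: [0.676, 0.737, 0.005, 0.003]
wrist_force: [-2.1, -0.8, -4.2]
gripper_width: 0.0205
```

```bash
python3 - <<'E'
from h import *
grab('wrist','w3');grab('top','t3');s=manip.get_state();print(s['tcp_pos'],s['wrist_force'],psi(s['tool_rot']))
p=cv2.imread('pics/t3.png');cv2.imwrite('pics/t3c.png',cv2.resize(p[180:320,120:260],None,fx=4.2,fy=4.2,interpolation=cv2.INTER_CUBIC))
E
```

```text
[0.46365559 0.31761749 0.22238605] [-0.43525673  0.29420403 -3.88155594] 94.84689913377912
```

View pics/w3.png

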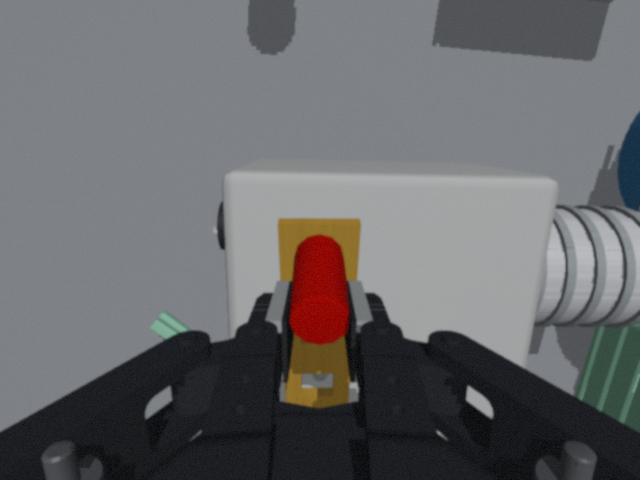

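View pics/t3c.png

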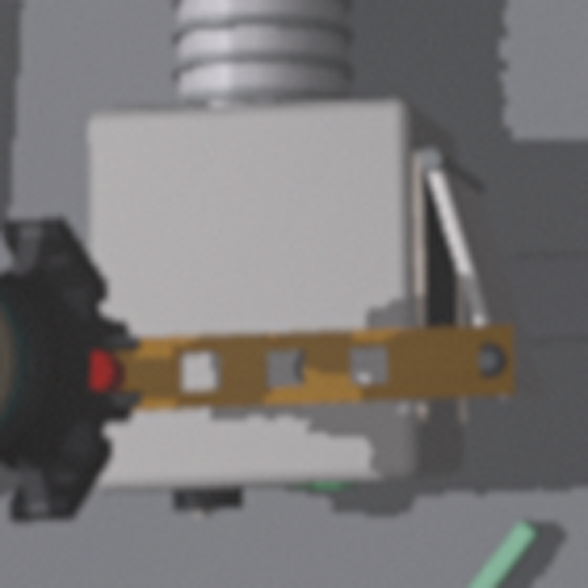

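Request:
{"fn": "move_arm", "kwargs": {"moves": [[[10, -2, 0, -7, 0], [10, -1, 0, -7, 0], [10, 9, 2, 0, 0.02], [10, 9, 2, 0, 0.02], [10, 9, 2, 0, 0.02]]]}}

```text
clock: 4.3
tcp_pos: [0.4679, 0.3401, 0.2381]
tool_rot: [0.7, 0.715, 0.005, 0.004]
wrist_force: [1.4, -0.3, -2.8]
gripper_width: 0.0202
```

```bash
python3 - <<'E'
from h import *
plan(.472,.355,.234,88.9)
E
```

```text
at [0.4679 0.3401 0.2381] psi 91.2 q6 0.49 w 20.2 F [ 1.4 -0.3 -2.8] t 4.3
[np.float64(14.8), np.float64(4.5), np.float64(4.1), np.float64(0.04)]
```

Request:
{"fn": "move_arm", "kwargs": {"moves": [[[10, 8, 2, 0, 0.02], [10, 7, 2, 0, 0.02], [10, 0, 0, 0, 0]]]}}

```text
clock: 4.6
tcp_pos: [0.472, 0.3429, 0.2337]
tool_rot: [0.713, 0.701, -0.007, 0.014]
wrist_force: [-0.6, 2.4, -1.7]
gripper_width: 0.0203
```

```bash
python3 - <<'E'
from h import *
grab('top','t4');plan(.472,.355,.234,88.9)
p=cv2.imread('pics/t4.png');cv2.imwrite('pics/t4c.png',cv2.resize(p[180:320,120:260],None,fx=4.2,fy=4.2,interpolation=cv2.INTER_CUBIC))
E
```

```text
at [0.4719 0.3431 0.234 ] psi 89.1 q6 0.55 w 20.0 F [ 0.7 -1.5 -2.6] t 4.7
[np.float64(11.9), np.float64(-0.1), np.float64(0.0), np.float64(0.003)]
```

View pics/t4c.png

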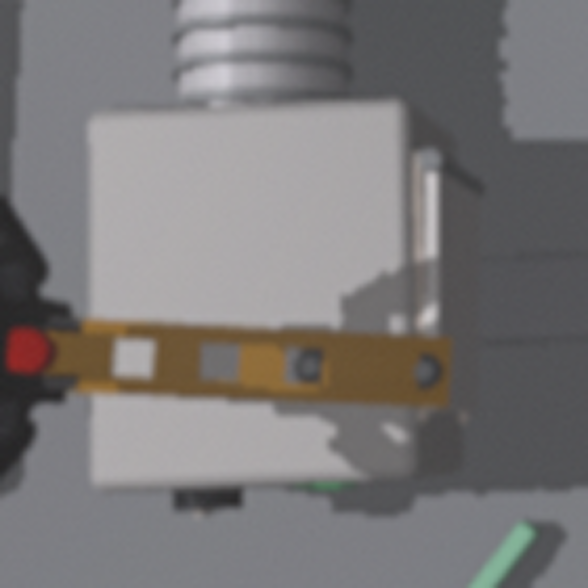

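Request:
{"fn": "move_arm", "kwargs": {"moves": [[[10, 4, 0, 10, 0], [10, 3, 0, 10, 0], [10, 3, 0, 10, 0], [10, 2, 0, 10, 0]]]}}

```text
clock: 5.05
tcp_pos: [0.4754, 0.357, 0.1965]
tool_rot: [0.712, 0.702, -0.001, 0.015]
wrist_force: [-1.6, 0.6, 3.2]
gripper_width: 0.0198
```

```bash
python3 - <<'E'
from h import *
grab('top','t5');plan(.472,.368,.181,88.9)
p=cv2.imread('pics/t5.png');cv2.imwrite('pics/t5c.png',cv2.resize(p[180:320,120:260],None,fx=4.2,fy=4.2,interpolation=cv2.INTER_CUBIC))
E
```

```text
at [0.4747 0.3568 0.1945] psi 89.1 q6 0.57 w 20.5 F [ 1.3 -0.  -0.1] t 5.1
[np.float64(11.2), np.float64(-2.8), np.float64(13.5), np.float64(0.004)]
```

View pics/t5c.png

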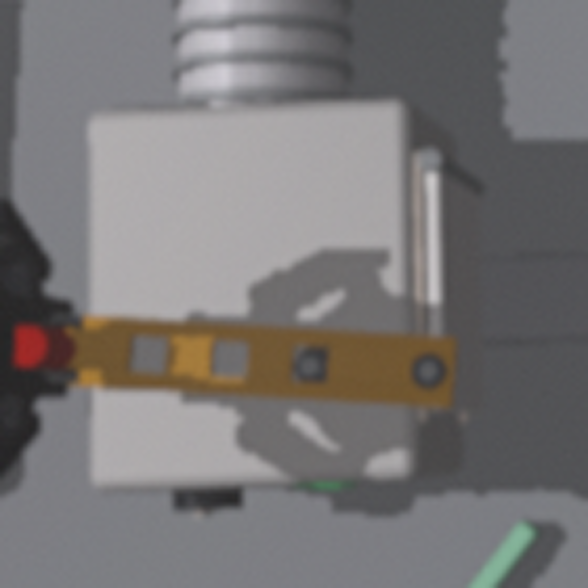

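Request:
{"fn": "move_arm", "kwargs": {"moves": [[[10, 3, 0, 8, 0], [10, 2, 0, 6, 0], [10, 0, 0, 2, 0], [60, 0, 0, 0, 0], [60, 0, 0, 0, 0]]]}}

```text
clock: 5.6
tcp_pos: [0.4752, 0.3623, 0.1764]
tool_rot: [0.712, 0.702, -0.002, 0.014]
wrist_force: [-0.1, -0.7, 0.2]
gripper_width: 0.0484
```

Request:
{"fn": "move_arm", "kwargs": {"moves": [[[60, 0, 0, -10, 0], [70, 0, 0, -30, 0], [70, 0, 0, -40, 0], [70, 0, 0, -20, 0], [70, 0, 0, 0, 0]]]}}

```text
clock: 6.1
tcp_pos: [0.4728, 0.3643, 0.2813]
tool_rot: [0.713, 0.701, -0.003, 0.014]
wrist_force: [-0.7, -0.2, 0.4]
gripper_width: 0.0699
```

```bash
python3 - <<'E'
from h import *
grab('wrist','w6');plan(.472,.368,.181,88.9)
p,d=grab('side','s6');cv2.imwrite('pics/s6c.png',cv2.resize(p[130:250,200:370,::-1],None,fx=4.5,fy=4.5,interpolation=cv2.INTER_CUBIC))
E
```

```text
at [0.4724 0.364  0.28  ] psi 89.1 q6 0.58 w 69.9 F [-0.2  0.4  0.7] t 6.2
[np.float64(1.3), np.float64(-0.2), np.float64(33.0), np.float64(0.001)]
[np.float64(1.3), np.float64(-0.2), np.float64(33.0), np.float64(0.001)]
[np.float64(1.3), np.float64(-0.2), np.float64(33.0), np.float64(0.001)]
```

View pics/w6.png

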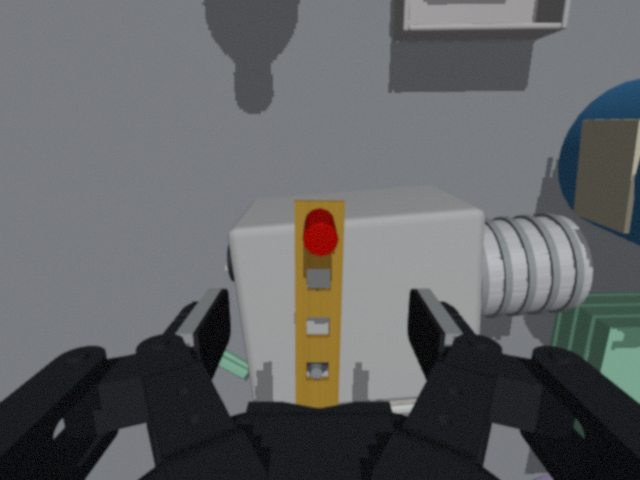

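View pics/s6c.png

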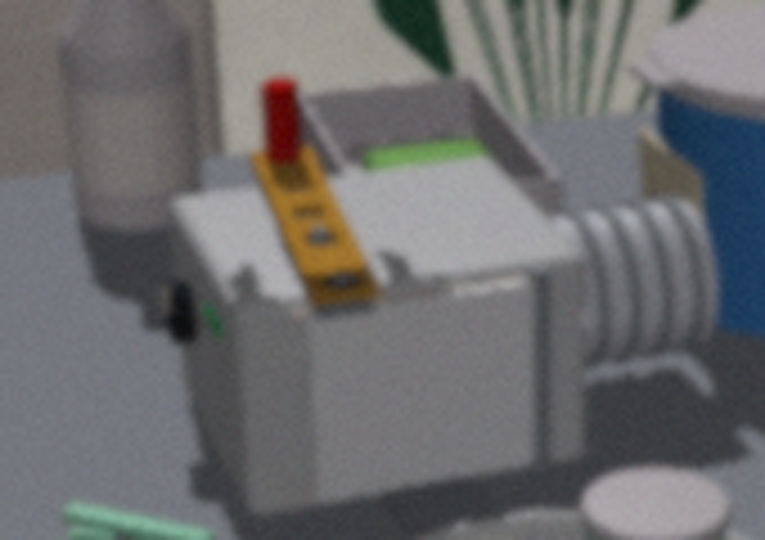

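```bash
python3 - <<'E'
from h import *
z=np.load('pics/top0.npz');C=cam('top')
for u,v in [(346,118),(343,130),(340,150),(408,173),(420,172)]: print(u,v,dep(C,u,v,z['d']))
plan(.672,-.068,.25,172)
E
```

```text
346 118 [ 0.78820423 -0.07189991  0.18762558]
343 130 [ 0.77449082 -0.06770239  0.15181301]
340 150 [ 0.44479958 -0.02504736  1.10976897]
408 173 [ 0.71964906 -0.2384237   0.0029587 ]
420 172 [ 0.71154076 -0.25836497  0.04824984]
at [0.4717 0.3635 0.2782] psi 89.1 q6 0.58 w 70.2 F [0.3 0.4 0.1] t 6.2
[np.float64(-42.8), np.float64(20.7), np.float64(2.8), np.float64(-0.145)]
[np.float64(-45.4), np.float64(14.3), np.float64(2.8), np.float64(-0.145)]
[np.float64(-47.0), np.float64(7.6), np.float64(2.8), np.float64(-0.145)]
[np.float64(-47.6), np.float64(0.8), np.float64(2.8), np.float64(-0.145)]
[np.float64(-47.2), np.float64(-6.1), np.float64(2.8), np.float64(-0.145)]
[np.float64(-45.8), np.float64(-12.8), np.float64(2.8), np.float64(-0.145)]
[np.float64(-43.5), np.float64(-19.3), np.float64(2.8), np.float64(-0.145)]
[np.float64(-40.2), np.float64(-25.4), np.float64(2.8), np.float64(-0.145)]
[np.float64(-36.2), np.float64(-30.9), np.float64(2.8), np.float64(-0.145)]
[np.float64(-31.3), np.float64(-35.8), np.float64(2.8), np.float64(-0.145)]
```

Request:
{"fn": "move_arm", "kwargs": {"moves": [[[30, -43, 21, 0, -0.145], [30, -45, 14, 0, -0.145], [30, -47, 8, 0, -0.145], [30, -48, 1, 0, -0.145], [30, -47, -6, 0, -0.145]]]}}

```text
clock: 6.7
tcp_pos: [0.5646, 0.1559, 0.2753]
tool_rot: [0.42, 0.907, -0.013, 0.004]
wrist_force: [0.1, 0.2, 0.0]
gripper_width: 0.0297
```

Request:
{"fn": "move_arm", "kwargs": {"moves": [[[30, -46, -13, 5, -0.145], [30, -43, -19, 5, -0.145], [30, -40, -25, 5, -0.145], [30, -36, -31, 5, -0.145], [30, 0, 0, 0, 0]]]}}

```text
clock: 7.2
tcp_pos: [0.6414, -0.0261, 0.2483]
tool_rot: [0.142, 0.99, -0.015, -0.008]
wrist_force: [-0.7, 0.5, -0.5]
gripper_width: 0.0301
```

```bash
python3 - <<'E'
from h import *
grab('wrist','w7')
plan(.672,-.068,.18,172)
E
```

```text
at [ 0.64   -0.0233  0.2483] psi 163.6 q6 -1.41 w 29.8 F [-0.6  0.5  0.4] t 7.2
[np.float64(-21.6), np.float64(-16.9), np.float64(34.1), np.float64(-0.073)]
[np.float64(-20.3), np.float64(-18.5), np.float64(34.1), np.float64(-0.073)]
```

View pics/w7.png

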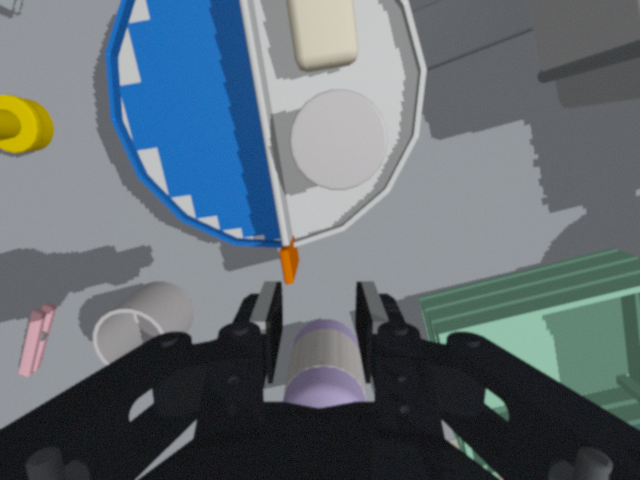

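```bash
python3 - <<'E'
from h import *
z=np.load('pics/w7.npz');C=cam('wrist',z['tp'],z['tq'])
for u,v in [(288,248),(290,270),(320,380)]: print(onz(C,u,v,.084),dep(C,u,v,z['d']))
print(proj(C,(.672,-.068,.084)))
E
```

```text
[ 0.65181907 -0.05972626  0.084     ] [ 0.65308216 -0.06072142  0.07886687]
[ 0.67009123 -0.06376353  0.084     ] [ 0.66997466 -0.06368521  0.08437682]
[ 0.77521959 -0.06888486  0.084     ] [ 0.75694173 -0.06276254  0.11113882]
(np.float64(285.76855858263275), np.float64(273.44681900736344))
```

Request:
{"fn": "move_arm", "kwargs": {"moves": [[[30, -20, -17, 15, -0.07], [30, -17, -18, 20, -0.07], [30, 0, 0, 0, 0]]]}}

```text
clock: 7.55
tcp_pos: [0.6642, -0.0652, 0.2093]
tool_rot: [0.071, 0.997, -0.012, -0.013]
wrist_force: [-1.1, 0.4, -0.3]
gripper_width: 0.0299
```

```bash
python3 - <<'E'
from h import *
grab('wrist','w8')
plan(.670,-.066,.076,172)
E
```

```text
at [ 0.664  -0.0637  0.2107] psi 171.8 q6 -1.61 w 30.0 F [ 0.2 -0.4  0.4] t 7.6
[np.float64(-2.1), np.float64(-0.5), np.float64(44.9), np.float64(-0.001)]
[np.float64(-2.1), np.float64(-0.5), np.float64(44.9), np.float64(-0.001)]
[np.float64(-2.1), np.float64(-0.5), np.float64(44.9), np.float64(-0.001)]
```

View pics/w8.png

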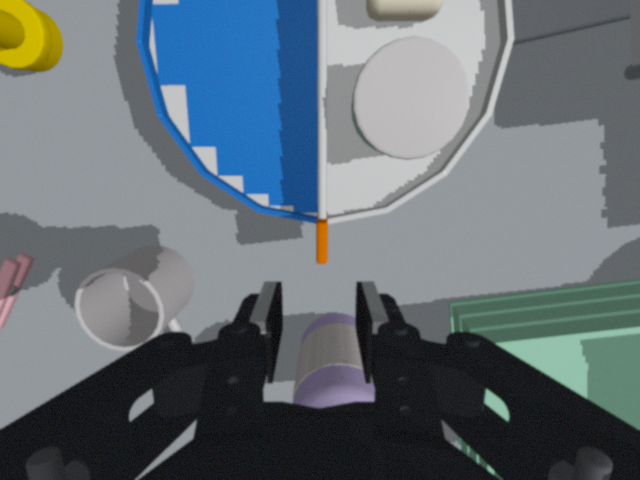

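Request:
{"fn": "move_arm", "kwargs": {"moves": [[[30, -2, 0, 40, 0], [30, -2, 0, 40, 0], [30, -1, 0, 38, 0], [30, 0, 0, 12, 0], [30, 0, 0, 0, 0]]]}}

```text
clock: 8.1
tcp_pos: [0.6648, -0.0581, 0.0817]
tool_rot: [0.072, 0.997, -0.009, -0.011]
wrist_force: [0.2, 0.0, -0.6]
gripper_width: 0.0302
```

```bash
python3 - <<'E'
from h import *
grab('wrist','w9');grab('side','s9')
plan(.670,-.066,.076,172)
E
```

```text
at [ 0.6663 -0.0587  0.0838] psi 171.8 q6 -1.60 w 29.7 F [0.1 0.2 1.4] t 8.2
[np.float64(-4.7), np.float64(-6.7), np.float64(7.8), np.float64(-0.004)]
```

View pics/w9.png

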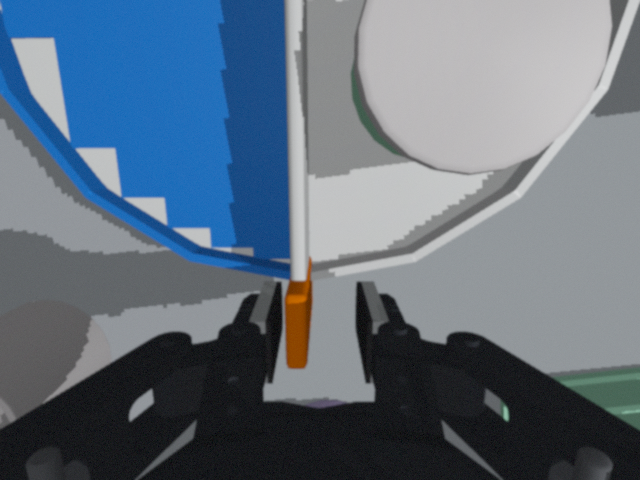

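View pics/s9.png

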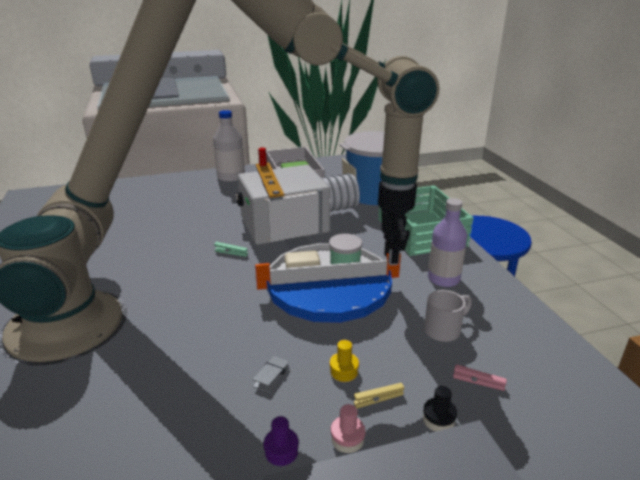

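Request:
{"fn": "move_arm", "kwargs": {"moves": [[[30, 0, -6, 7, 0], [30, 1, -14, 0, 0.07], [30, 1, -18, 0, 0.13], [30, 1, -18, 0, 0.13], [30, 1, -18, 0, 0.13]]]}}

```text
clock: 8.7
tcp_pos: [0.6468, -0.1279, 0.0869]
tool_rot: [0.304, 0.953, -0.009, 0.002]
wrist_force: [-0.1, 0.6, 0.1]
gripper_width: 0.0298
```

```bash
cat >> h.py <<'E'
A=np.array([.5285,-.048])
def arc():
    s=manip.get_state();d=s['tcp_pos'][:2]-A
    t=np.degrees(np.arctan2(d[1],d[0]));print('r %.1f'%(np.linalg.norm(d)*1e3),'ang %.1f'%t,'psi %.1f want %.1f'%(psi(s['tool_rot']),(t+360)%360-180),'z %.3f'%s['tcp_pos'][2],'q6 %.2f'%s['joint_pos'][5],'F',s['wrist_force'].round(1),s['clock'])
E
python3 - <<'E'
from h import *
arc();grab('wrist','w10')
E
```

```text
r 142.7 ang -34.0 psi 144.6 want 146.0 z 0.087 q6 -1.24 F [-0.1  0.6  0.1] 8.7
```

View pics/w10.png

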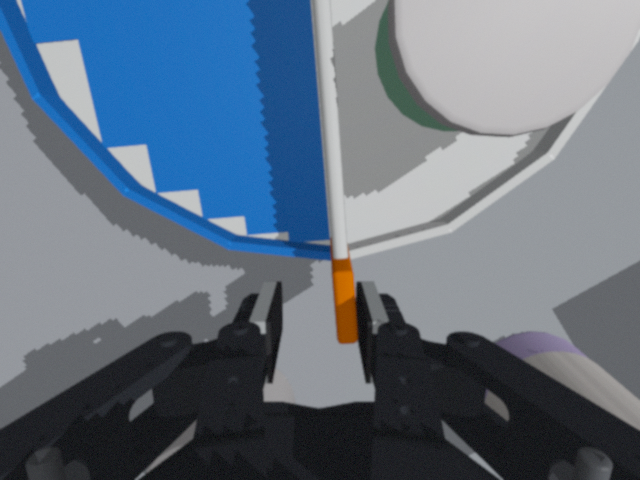

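Request:
{"fn": "move_arm", "kwargs": {"moves": [[[30, 1, -19, 5, 0.13], [30, 1, -19, 3, 0.13], [30, 1, -19, 2, 0.13], [30, 1, -19, 1, 0.13], [30, 1, -19, 1, 0.13]]]}}

```text
clock: 9.25
tcp_pos: [0.5759, -0.1887, 0.0837]
tool_rot: [0.601, 0.799, -0.004, 0.014]
wrist_force: [1.7, 0.7, -0.5]
gripper_width: 0.0303
```

```bash
python3 - <<'E'
from h import *
arc()
E
```

```text
r 148.5 ang -71.4 psi 106.2 want 108.6 z 0.084 q6 -0.70 F [ 1.7  0.7 -0.5] 9.25
```

Request:
{"fn": "move_arm", "kwargs": {"moves": [[[30, 3, -20, 3, 0.12], [30, 3, -20, 3, 0.13], [30, 2, -20, 2, 0.13], [30, 2, -20, 1, 0.13], [30, 2, -20, 1, 0.13]]]}}

```text
clock: 9.75
tcp_pos: [0.4839, -0.1859, 0.0793]
tool_rot: [0.827, 0.562, 0.008, 0.027]
wrist_force: [1.4, -1.3, -0.2]
gripper_width: 0.0301
```

```bash
python3 - <<'E'
from h import *
arc();grab('wrist','w11')
E
```

```text
r 145.0 ang -107.9 psi 68.4 want 72.1 z 0.079 q6 -0.11 F [ 1.4 -1.3 -0.2] 9.75
```

View pics/w11.png

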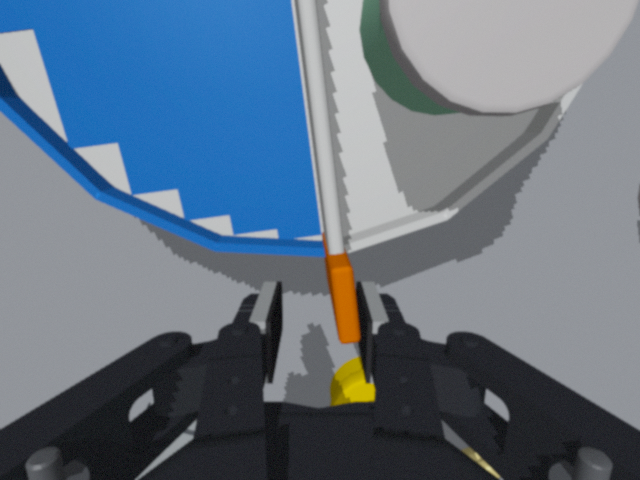

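Request:
{"fn": "move_arm", "kwargs": {"moves": [[[30, 1, -19, 1, 0.11], [30, 1, -19, 1, 0.12], [30, 1, -19, 1, 0.13], [30, 1, -19, 1, 0.13], [30, 1, -19, 1, 0.13]]]}}

```text
clock: 10.3
tcp_pos: [0.4158, -0.1311, 0.0753]
tool_rot: [0.96, 0.278, 0.023, 0.031]
wrist_force: [0.7, -0.8, 1.2]
gripper_width: 0.0303
```

```bash
python3 - <<'E'
from h import *
arc()
E
```

```text
r 140.0 ang -143.6 psi 32.4 want 36.4 z 0.075 q6 0.57 F [ 0.7 -0.8  1.2] 10.3
```

Request:
{"fn": "move_arm", "kwargs": {"moves": [[[30, 0, -18, 0, 0.12], [30, 0, -18, 0, 0.12], [30, 0, -18, 0, 0.13], [30, 0, -18, 0, 0.13], [30, 0, 0, 0, 0]]]}}

```text
clock: 10.8
tcp_pos: [0.3941, -0.0649, 0.0756]
tool_rot: [0.998, 0.032, 0.036, 0.028]
wrist_force: [-0.2, 0.2, 0.0]
gripper_width: 0.0296
```

```bash
python3 - <<'E'
from h import *
arc();grab('wrist','w12');grab('top','t12')
E
```

```text
r 135.5 ang -172.9 psi 3.8 want 7.1 z 0.076 q6 1.22 F [-0.2  0.2  0. ] 10.8
```

View pics/w12.png

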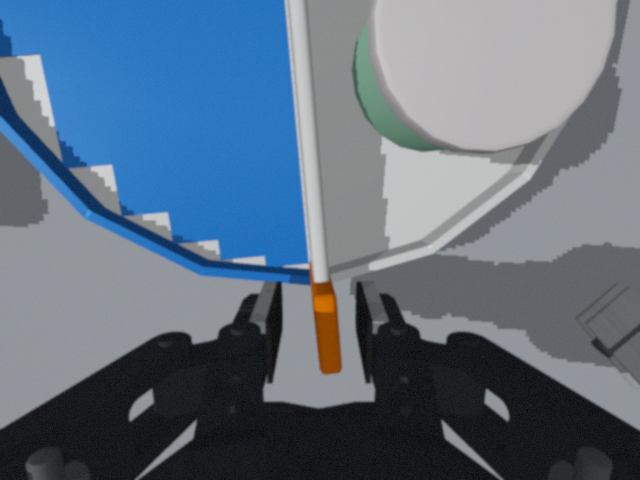

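View pics/t12.png

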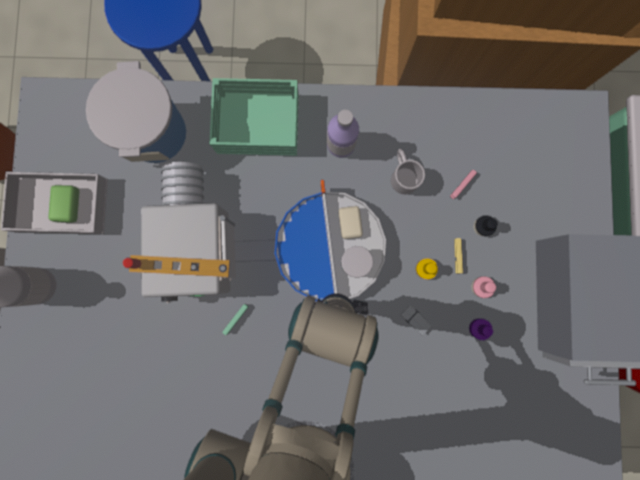

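```bash
cat >> h.py <<'E'
def fina(tag):
    p=cv2.imread(f'pics/{tag}.png');hsv=cv2.cvtColor(p,cv2.COLOR_BGR2HSV);k=cv2.inRange(hsv,(3,150,100),(14,255,255));m=np.zeros_like(k);m[165:330,265:400]=k[165:330,265:400]
    n,l,s,c=cv2.connectedComponentsWithStats(m)
    for i in range(1,n):
        if s[i,4]>8:
            P=onz(cam('top'),*c[i],.08)[:2]-A;print('fin',c[i],s[i,4],np.linalg.norm(P),np.degrees(np.arctan2(P[1],P[0])))
E
python3 - <<'E'
from h import *
fina('t12')
E
```

```text
fin [322.40625 185.90625] 32 0.1385533061510475 9.17812767695661
```

Request:
{"fn": "move_arm", "kwargs": {"moves": [[[30, -4, -12, 0, 0.03], [30, 0, -10, 0, 0.03], [30, 0, 0, 0, 0]]]}}

```text
clock: 11.2
tcp_pos: [0.3947, -0.0475, 0.0759]
tool_rot: [0.999, 0.007, 0.041, 0.029]
wrist_force: [0.4, 0.4, -0.4]
gripper_width: 0.03
```

```bash
python3 - <<'E'
from h import *
arc();grab('top','t13');fina('t13')
E
```

```text
r 133.8 ang 179.8 psi 0.9 want -0.2 z 0.076 q6 1.33 F [ 0.4  0.4 -0.4] 11.2
fin [328.         185.82352941] 34 0.1375966219621046 3.824334070939594
```

```bash
python3 - <<'E'
from h import *
print(R.from_quat(manip.get_state()['tool_rot']).as_matrix().round(3), manip.get_state()['joint_pos'])
E
```

```text
[[ 0.997  0.011  0.082]
 [ 0.016 -0.998 -0.058]
 [ 0.082  0.059 -0.995]] [-0.26564218  0.16435342  2.18337105 -0.053671    0.69962077  1.33104889]
```

Request:
{"fn": "move_arm", "kwargs": {"moves": [[[30, -2, 5, 0, 0], [30, 0, 2, -30, 0], [50, 0, 2, -45, 0], [60, 0, 20, -45, 0], [60, 8, 46, 0, 0]]]}}

```text
clock: 11.75
tcp_pos: [0.3912, -0.1179, 0.2037]
tool_rot: [0.999, 0.013, 0.039, 0.029]
wrist_force: [1.2, 0.4, 0.7]
gripper_width: 0.0598
```

Request:
{"fn": "move_arm", "kwargs": {"moves": [[[60, 8, 46, 0, 0], [60, 8, 46, 0, 0], [60, 8, 46, 0, 0], [60, 8, 46, 0, 0], [60, 8, 46, 0, 0]]]}}

```text
clock: 12.25
tcp_pos: [0.4366, -0.3605, 0.2264]
tool_rot: [0.998, 0.016, 0.043, 0.032]
wrist_force: [1.1, 0.1, 0.8]
gripper_width: 0.06
```

```bash
python3 - <<'E'
from h import *
grab('wrist','w14');grab('top','t14');fina('t14')
plan(.442,-.410,.17,0)
print(R.from_quat(manip.get_state()['tool_rot']).as_matrix()[:,2])
E
```

```text
fin [328.         185.82352941] 34 0.1375966219621046 3.824334070939594
fin [331.97142857 305.65714286] 35 0.1370446081199477 -177.4985711709332
at [ 0.4381 -0.3654  0.2266] psi 1.8 q6 0.71 w 60.3 F [0.4 0.9 0.5] t 12.3
[np.float64(1.2), np.float64(22.3), np.float64(28.3), np.float64(0.016)]
[np.float64(1.6), np.float64(22.3), np.float64(28.3), np.float64(0.016)]
[ 0.0883337  -0.06895593 -0.99370128]
```

View pics/w14.png

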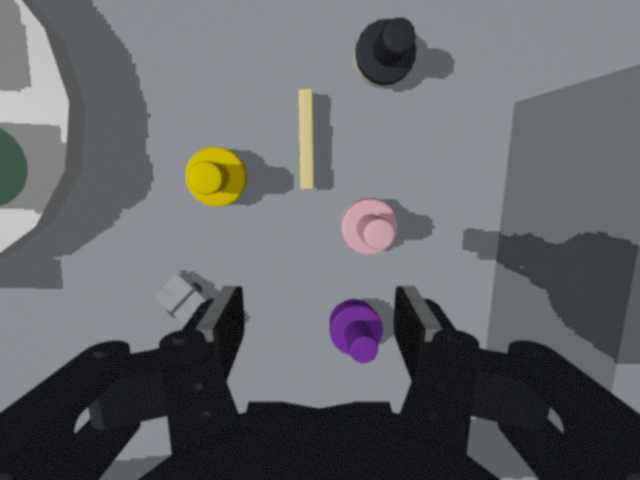

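View pics/t14.png

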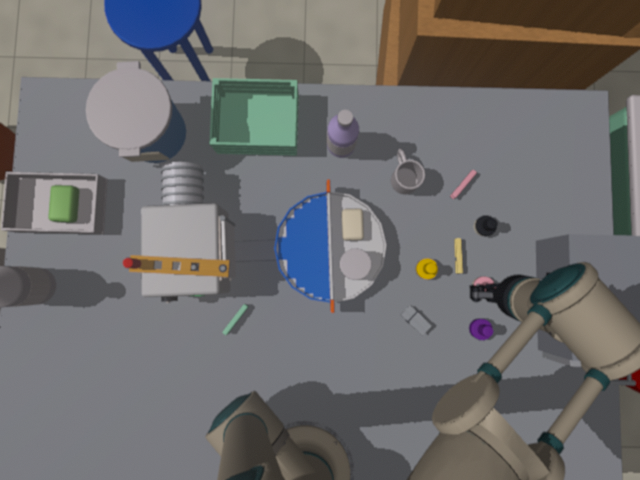

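```bash
cat >> h.py <<'E'
def plan(tx,ty,tz,tpsi=None,n=None):
    s=manip.get_state();p=np.array(s['tcp_pos']);a=psi(s['tool_rot']);M=R.from_quat(s['tool_rot'])
    da=0 if tpsi is None else (tpsi-a+180)%360-180
    d=(np.array([tx,ty,tz])-p)*1000
    N=n or max(1,int(np.ceil(max(np.linalg.norm(d)/48,abs(da)/8.3))))
    print('at',p.round(4),'psi %.1f'%a,'q6 %.2f'%s['joint_pos'][5],'w %.1f'%(s['gripper_width']*1e3),'F',np.round(s['wrist_force'],1),'t %.2f'%s['clock'],'zax',M.as_matrix()[:2,2].round(3))
    for i in range(N):
        Mi=M*R.from_rotvec([0,0,-np.radians(da)*i/N])
        v=Mi.inv().apply(d/N);print([float(round(x,1)) for x in v],round(float(-np.radians(da)/N),3))
E
python3 - <<'E'
from h import *
z=np.load('pics/w14.npz');C=cam('wrist',z['tp'],z['tq'])
print('pink',onz(C,377,233,.062),onz(C,369,226,.024),'black',onz(C,400,32,.062),'purple',onz(C,364,348,.062))
x,y=onz(C,377,233,.062)[:2]
plan(x,y,.12,0)
E
```

```text
pink [ 0.44418219 -0.41765554  0.062     ] [ 0.44423859 -0.41875449  0.024     ] black [ 0.59386348 -0.42608228  0.062     ] purple [ 0.34524578 -0.41222212  0.062     ]
at [ 0.4381 -0.3654  0.2266] psi 1.8 q6 0.71 w 60.3 F [0.4 0.9 0.5] t 12.35 zax [ 0.088 -0.069]
[-1.6, 14.9, 36.7] 0.011
[-1.5, 14.9, 36.7] 0.011
[-1.3, 14.9, 36.7] 0.011
```

Request:
{"fn": "move_arm", "kwargs": {"moves": [[[60, -1, 14, 34, 0.01], [60, -1, 14, 34, 0.01], [60, -1, 13, 30, 0.01], [60, 0, 0, 0, 0], [60, 0, 0, 0, 0]]]}}

```text
clock: 12.85
tcp_pos: [0.4419, -0.4202, 0.1298]
tool_rot: [0.998, -0.001, 0.045, 0.035]
wrist_force: [0.4, 0.5, 0.5]
gripper_width: 0.0603
```

```bash
python3 - <<'E'
from h import *
grab('wrist','w15')
plan(.443,-.414,.05,0)
E
```

```text
at [ 0.4418 -0.42    0.1299] psi 0.1 q6 0.67 w 60.0 F [-0.2  0.2 -1.1] t 12.90 zax [ 0.089 -0.071]
[-2.9, -5.8, 39.5] 0.001
[-2.9, -5.8, 39.5] 0.001
```

View pics/w15.png

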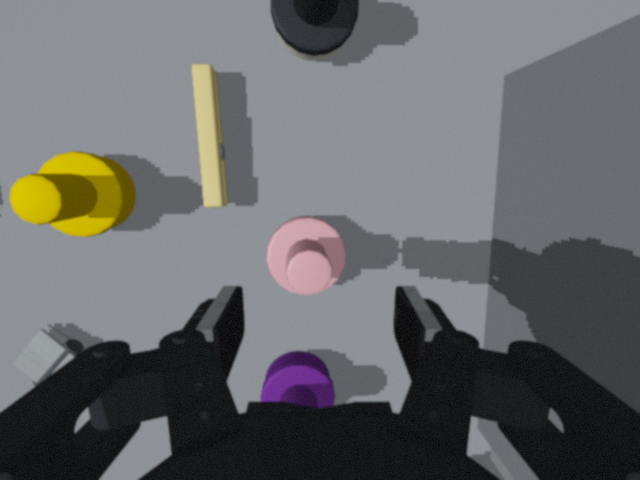

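```bash
python3 - <<'E'
from h import *
z=np.load('pics/w15.npz');C=cam('wrist',z['tp'],z['tq'])
P=onz(C,309,269,.062);print('pink',P,onz(C,306,254,.024),'black',onz(C,316,7,.062))
plan(P[0],P[1],.05,0)
E
```

```text
pink [ 0.44525386 -0.4193592   0.062     ] [ 0.44519299 -0.41914243  0.024     ] black [ 0.5751465  -0.42393338  0.062     ]
at [ 0.4418 -0.42    0.1299] psi 0.1 q6 0.67 w 60.0 F [-0.2  0.2 -1.1] t 12.90 zax [ 0.089 -0.071]
[-1.8, -3.1, 39.8] 0.001
[-1.8, -3.1, 39.8] 0.001
```

Request:
{"fn": "move_arm", "kwargs": {"moves": [[[60, -2, -3, 38, 0], [60, -2, -3, 36, 0], [60, 0, 0, 4, 0], [15, 0, 0, 0, 0], [15, 0, 0, 0, 0]]]}}

```text
clock: 13.4
tcp_pos: [0.4488, -0.4219, 0.0605]
tool_rot: [0.998, 0.002, 0.05, 0.041]
wrist_force: [-0.5, 1.7, 1.7]
gripper_width: 0.0322
```

Request:
{"fn": "move_arm", "kwargs": {"moves": [[[15, 0, 0, 0, 0], [15, 0, 0, 0, 0], [15, 0, 0, 0, 0]]]}}

```text
clock: 13.7
tcp_pos: [0.4506, -0.4236, 0.0654]
tool_rot: [0.998, 0.002, 0.053, 0.044]
wrist_force: [0.4, 0.9, -0.5]
gripper_width: 0.0241
```

```bash
python3 - <<'E'
from h import *
grab('wrist','w16')
plan(.443,-.419,.17,0)
E
```

```text
at [ 0.4506 -0.4236  0.0654] psi 0.5 q6 0.66 w 24.5 F [ 0.6 -0.3 -1.1] t 13.75 zax [ 0.105 -0.089]
[1.1, 1.6, -34.9] 0.003
[1.1, 1.6, -34.9] 0.003
[1.1, 1.6, -34.9] 0.003
```

View pics/w16.png

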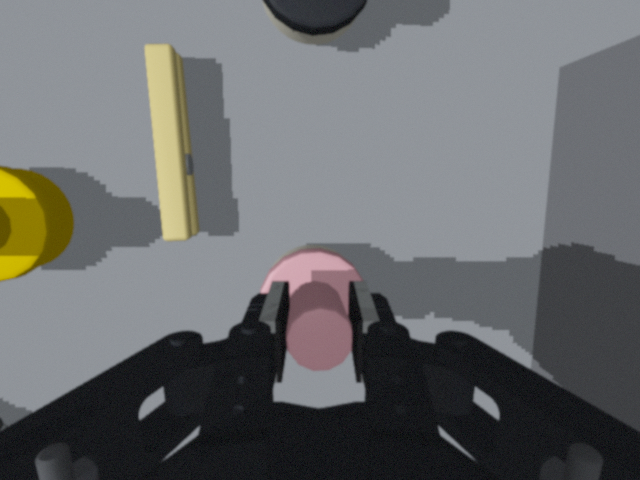

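Request:
{"fn": "move_arm", "kwargs": {"moves": [[[40, 0, 0, 2, 0], [40, 0, 0, 9, 0], [40, 0, 0, 8, 0], [15, 0, 0, 3, 0], [15, 0, 0, 2, 0]]]}}

```text
clock: 14.25
tcp_pos: [0.454, -0.4235, 0.0447]
tool_rot: [0.998, 0.001, 0.054, 0.042]
wrist_force: [-7.1, 6.2, 37.1]
gripper_width: 0.025
```

Request:
{"fn": "move_arm", "kwargs": {"moves": [[[15, 0, 0, 1, 0], [15, 0, 0, 1, 0]]]}}

```text
clock: 14.45
tcp_pos: [0.454, -0.423, 0.0451]
tool_rot: [0.998, 0.001, 0.054, 0.042]
wrist_force: [-2.2, 0.8, 6.6]
gripper_width: 0.0249
```

```bash
python3 - <<'E'
from h import *
grab('wrist','w17')
plan(.443,-.419,.17,0)
E
```

```text
at [ 0.454  -0.423   0.0451] psi 0.4 q6 0.66 w 24.9 F [-2.4  2.   9.8] t 14.50 zax [ 0.107 -0.084]
[0.8, 2.2, -41.8] 0.002
[0.8, 2.2, -41.8] 0.002
[0.8, 2.2, -41.8] 0.002
```

View pics/w17.png

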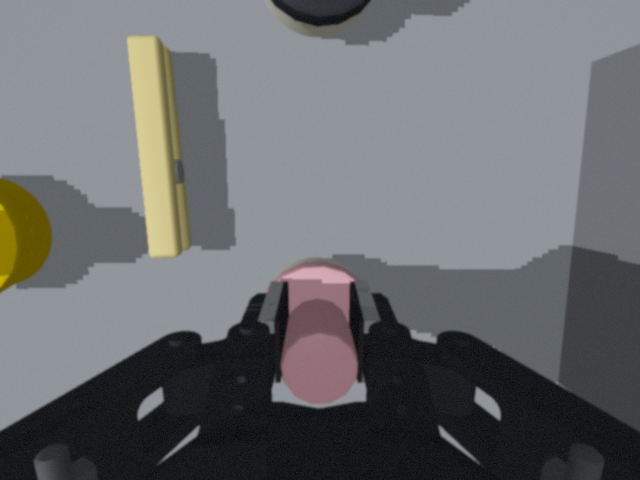

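```bash
python3 - <<'E'
from h import *
plan(.452,-.40,.20,0)
plan(.4828,.0092,.20,0)
E
```

```text
at [ 0.454  -0.423   0.0451] psi 0.4 q6 0.66 w 24.9 F [-2.4  2.   9.8] t 14.50 zax [ 0.107 -0.084]
[3.7, -2.5, -38.9] 0.002
[3.7, -2.5, -38.9] 0.002
[3.7, -2.5, -38.9] 0.002
[3.7, -2.5, -38.9] 0.002
at [ 0.454  -0.423   0.0451] psi 0.4 q6 0.66 w 24.9 F [-2.4  2.   9.8] t 14.50 zax [ 0.107 -0.084]
[4.8, -41.8, -18.7] 0.001
[4.8, -41.8, -18.7] 0.001
[4.7, -41.8, -18.7] 0.001
[4.7, -41.8, -18.7] 0.001
[4.7, -41.8, -18.7] 0.001
[4.7, -41.8, -18.7] 0.001
[4.6, -41.8, -18.7] 0.001
[4.6, -41.8, -18.7] 0.001
[4.6, -41.8, -18.7] 0.001
[4.6, -41.8, -18.7] 0.001
```

Request:
{"fn": "move_arm", "kwargs": {"moves": [[[15, 2, 0, -20, 0], [15, 4, -3, -39, 0], [15, 4, -3, -39, 0], [15, 4, -20, -39, 0], [15, 4, -40, -10, 0]]]}}

```text
clock: 15.0
tcp_pos: [0.4557, -0.3467, 0.1863]
tool_rot: [0.998, -0.002, 0.051, 0.04]
wrist_force: [0.0, -1.4, -0.1]
gripper_width: 0.025
```

```bash
python3 - <<'E'
from h import *
plan(.4828,.0092,.20,0)
E
```

```text
at [ 0.4557 -0.3467  0.1863] psi 0.0 q6 0.79 w 25.0 F [ 0.  -1.4 -0.1] t 15.00 zax [ 0.101 -0.079]
[3.6, -44.2, -4.9] 0.0
[3.6, -44.2, -4.9] 0.0
[3.6, -44.2, -4.9] 0.0
[3.6, -44.2, -4.9] 0.0
[3.6, -44.2, -4.9] 0.0
[3.6, -44.2, -4.9] 0.0
[3.6, -44.2, -4.9] 0.0
[3.5, -44.2, -4.9] 0.0
```

Request:
{"fn": "move_arm", "kwargs": {"moves": [[[15, 4, -44, -5, 0], [15, 4, -44, -5, 0], [15, 4, -44, -5, 0], [15, 4, -44, -5, 0], [15, 4, -44, -5, 0]]]}}

```text
clock: 15.5
tcp_pos: [0.475, -0.1196, 0.1952]
tool_rot: [0.998, -0.005, 0.051, 0.04]
wrist_force: [0.4, -0.2, -0.7]
gripper_width: 0.0252
```

Request:
{"fn": "move_arm", "kwargs": {"moves": [[[15, 4, -44, -5, 0], [15, 4, -40, -5, 0], [15, 0, 0, 0, 0]]]}}

```text
clock: 15.8
tcp_pos: [0.4818, -0.0267, 0.1976]
tool_rot: [0.998, -0.002, 0.05, 0.038]
wrist_force: [0.0, -0.5, -0.2]
gripper_width: 0.0249
```

```bash
python3 - <<'E'
from h import *
grab('wrist','w18');grab('side','s18')
plan(.4828,.0092,.082,0)
E
```

```text
at [ 0.4818 -0.0303  0.1974] psi -0.2 q6 1.45 w 24.8 F [ 0.1 -0.5 -0.6] t 15.90 zax [ 0.099 -0.079]
[-3.5, -16.2, 37.2] -0.001
[-3.5, -16.2, 37.2] -0.001
[-3.5, -16.2, 37.2] -0.001
```

View pics/w18.png

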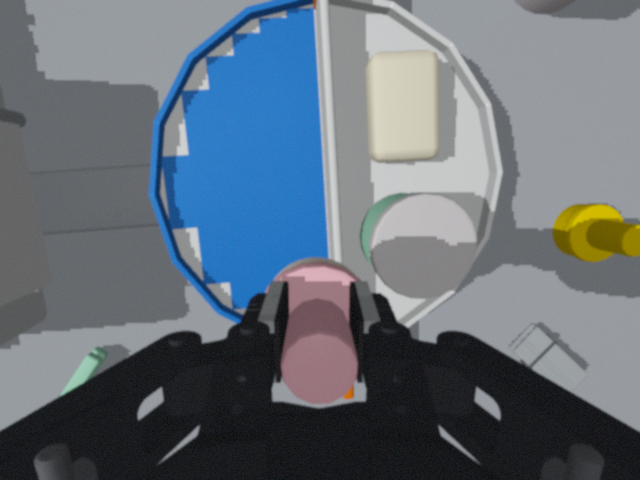

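View pics/s18.png

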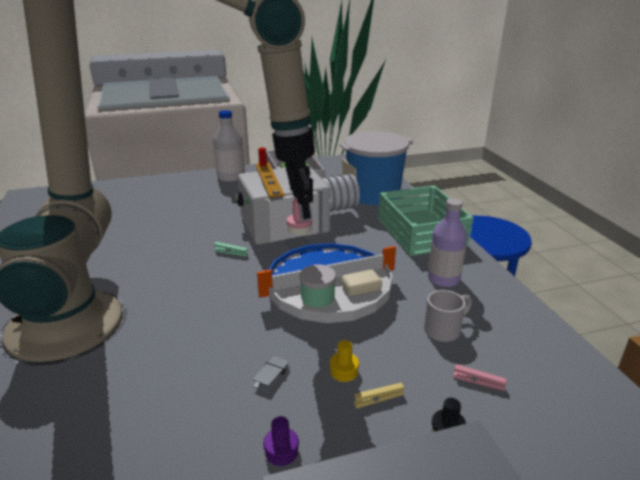

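Request:
{"fn": "move_arm", "kwargs": {"moves": [[[15, 0, -40, 5, 0], [15, -2, -5, 36, 0], [15, -3, -3, 36, 0], [15, -2, -2, 25, 0], [15, 0, 0, 0, 0]]]}}

```text
clock: 16.4
tcp_pos: [0.4889, 0.0048, 0.0888]
tool_rot: [0.998, -0.007, 0.052, 0.042]
wrist_force: [-0.5, 0.7, -0.1]
gripper_width: 0.0245
```

```bash
python3 - <<'E'
from h import *
grab('wrist','w19')
plan(.4828,.0092,.080,0)
E
```

```text
at [0.49   0.0046 0.0902] psi -0.6 q6 1.58 w 24.4 F [-0.3  0.5 -1.7] t 16.45 zax [ 0.106 -0.084]
[-8.3, -5.3, 9.0] -0.011
```

View pics/w19.png

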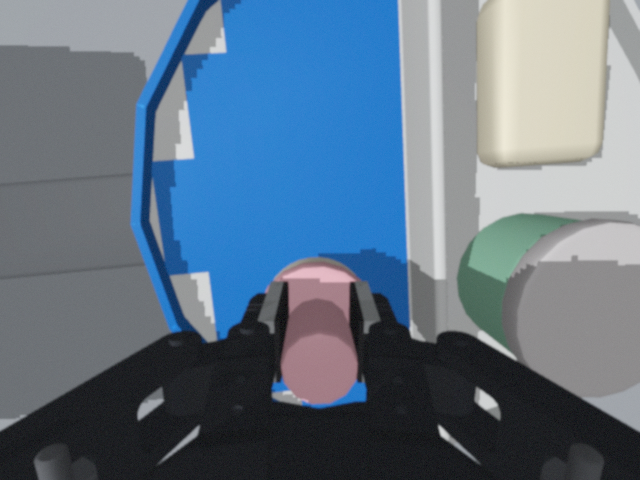

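Request:
{"fn": "move_arm", "kwargs": {"moves": [[[15, -5, -4, 5, 0], [15, -3, -2, 4, 0], [15, 0, 0, 3, 0]]]}}

```text
clock: 16.75
tcp_pos: [0.4858, 0.0075, 0.0794]
tool_rot: [0.997, -0.009, 0.056, 0.043]
wrist_force: [0.4, -0.1, -0.7]
gripper_width: 0.0248
```

```bash
python3 - <<'E'
from h import *
plan(.4828,.0092,.080,0)
E
```

```text
at [0.4858 0.0075 0.0794] psi -0.8 q6 1.60 w 24.8 F [ 0.4 -0.1 -0.7] t 16.75 zax [ 0.112 -0.086]
[-3.0, -1.5, -1.1] -0.014
```

Request:
{"fn": "move_arm", "kwargs": {"moves": [[[15, 0, 0, 3, 0], [15, 0, 0, 2, 0]]]}}

```text
clock: 16.95
tcp_pos: [0.4888, 0.0081, 0.079]
tool_rot: [0.997, -0.011, 0.06, 0.041]
wrist_force: [-2.4, 2.7, 10.6]
gripper_width: 0.0247
```

Request:
{"fn": "move_arm", "kwargs": {"moves": [[[15, 0, 0, 3, 0], [15, 0, 0, 1, 0]]]}}

```text
clock: 17.15
tcp_pos: [0.4917, 0.0087, 0.0797]
tool_rot: [0.997, -0.011, 0.064, 0.041]
wrist_force: [-0.1, 0.3, -0.9]
gripper_width: 0.0249
```

Request:
{"fn": "move_arm", "kwargs": {"moves": [[[45, 0, 0, 2, 0], [45, 0, 0, 0, 0], [45, 3, 0, -5, 0], [50, 3, 0, -30, 0], [50, 4, 0, -40, 0]]]}}

```text
clock: 17.65
tcp_pos: [0.4899, 0.0144, 0.1516]
tool_rot: [0.997, -0.011, 0.06, 0.041]
wrist_force: [1.3, 0.1, -1.3]
gripper_width: 0.0501
```

Request:
{"fn": "move_arm", "kwargs": {"moves": [[[60, 4, 40, -30, 0], [60, 4, 45, 0, 0], [60, 4, 45, 0, 0], [60, 4, 45, 0, 0], [60, 4, 45, 0, 0]]]}}

```text
clock: 18.15
tcp_pos: [0.5062, -0.2042, 0.2119]
tool_rot: [0.997, -0.005, 0.068, 0.042]
wrist_force: [0.6, 0.0, -0.1]
gripper_width: 0.0599
```

```bash
python3 - <<'E'
from h import *
grab('top','t20');fina('t20')
plan(.55,-.42,.2,0)
E
```

```text
fin [331.  185.5] 34 0.1382379231566677 0.9371173372906022
fin [328.96969697 305.66666667] 33 0.13710040635759752 179.67096394622217
at [ 0.5082 -0.2125  0.2132] psi -0.3 q6 1.08 w 59.6 F [ 2.9 -6.6  0.8] t 18.20 zax [ 0.138 -0.093]
[8.2, 40.9, 7.6] -0.001
[8.1, 40.9, 7.6] -0.001
[8.1, 40.9, 7.6] -0.001
[8.0, 40.9, 7.6] -0.001
[8.0, 41.0, 7.6] -0.001
```

View pics/t20.png

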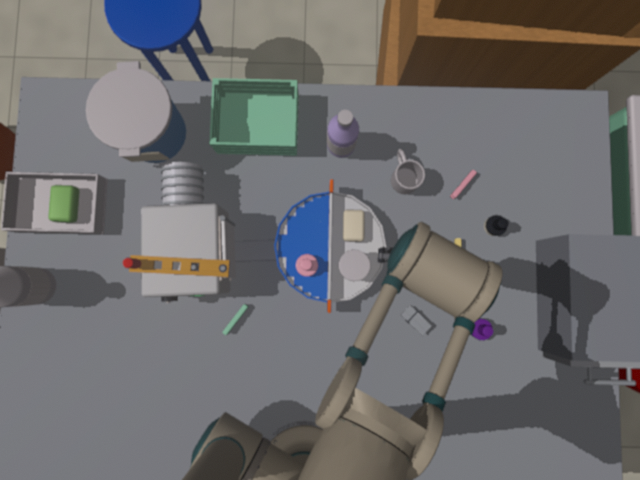

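Request:
{"fn": "move_arm", "kwargs": {"moves": [[[60, 0, 0, 0, 0], [60, 0, 0, 0, 0], [60, 0, 0, 0, 0], [60, 0, 0, 0, 0], [60, 0, 0, 0, 0]]]}}

```text
clock: 18.7
tcp_pos: [0.5076, -0.2116, 0.2127]
tool_rot: [0.997, -0.007, 0.069, 0.045]
wrist_force: [-0.6, -0.6, -0.7]
gripper_width: 0.0601
```

```bash
python3 - <<'E'
from h import *
s=manip.get_state();print(s['joint_pos'].round(4),s['joint_vel'].round(4),s['joint_torque'].round(2),s['wrist_force'])
plan(.55,-.42,.2,0)
E
```

```text
[-0.5136  0.1844  1.7395 -0.0143  1.0538  1.0768] [ 0.0178 -0.0065  0.0089  0.004   0.0044  0.0028] [ -0.28 -35.35 -24.04  -0.08  -0.92  -0.  ] [-0.57332614 -0.56822643 -0.72524987]
at [ 0.5076 -0.2116  0.2127] psi -0.4 q6 1.08 w 60.1 F [-0.6 -0.6 -0.7] t 18.70 zax [ 0.136 -0.091]
[8.3, 41.1, 7.5] -0.001
[8.3, 41.1, 7.5] -0.001
[8.2, 41.1, 7.5] -0.001
[8.2, 41.2, 7.5] -0.001
[8.1, 41.2, 7.5] -0.001
```

Request:
{"fn": "move_arm", "kwargs": {"moves": [[[60, 0, 0, 0, 0], [60, 0, 0, 0, 0], [60, 0, 0, 0, 0], [60, 0, 0, 0, 0], [60, 0, 0, 0, 0]]]}}

```text
clock: 19.2
tcp_pos: [0.5076, -0.2089, 0.2126]
tool_rot: [0.997, -0.005, 0.068, 0.045]
wrist_force: [0.3, 0.2, 0.2]
gripper_width: 0.0601
```

```bash
python3 - <<'E'
from h import *
s=manip.get_state();print(s['joint_pos'].round(4),s['joint_vel'].round(4),s['joint_torque'].round(2),s['wrist_force'])
plan(.55,-.42,.2,0)
E
```

```text
[-0.5094  0.1832  1.7411 -0.0141  1.0541  1.0771] [ 0.0007 -0.0003 -0.0007  0.002   0.0002  0.0012] [  0.05 -35.4  -23.95  -0.06  -0.9    0.  ] [0.30836924 0.16248654 0.23189884]
at [ 0.5076 -0.2089  0.2126] psi -0.2 q6 1.08 w 60.1 F [0.3 0.2 0.2] t 19.20 zax [ 0.136 -0.09 ]
[8.2, 41.7, 7.4] -0.001
[8.2, 41.7, 7.4] -0.001
[8.1, 41.7, 7.4] -0.001
[8.1, 41.7, 7.4] -0.001
[8.1, 41.7, 7.4] -0.001
```

Request:
{"fn": "move_arm", "kwargs": {"moves": [[[60, 12, 42, 5, 0], [60, 12, 42, 5, 0], [60, 12, 42, 5, 0], [60, 12, 42, 5, 0], [60, 0, 0, 0, 0]]]}}

```text
clock: 19.7
tcp_pos: [0.5569, -0.3828, 0.214]
tool_rot: [0.997, -0.003, 0.069, 0.045]
wrist_force: [-0.4, 0.3, 0.1]
gripper_width: 0.0601
```

```bash
python3 - <<'E'
from h import *
grab('wrist','w21')
C=cam('top');print(onz(C,497,226,.045))
plan(.59,-.44,.15,0)
E
```

```text
[ 0.58636759 -0.44222741  0.045     ]
at [ 0.5558 -0.3799  0.2137] psi -0.0 q6 0.85 w 60.1 F [-0.1 -0.3  0.5] t 19.75 zax [ 0.136 -0.086]
[12.6, 27.0, 36.3] -0.0
[12.6, 27.0, 36.3] -0.0
```

View pics/w21.png

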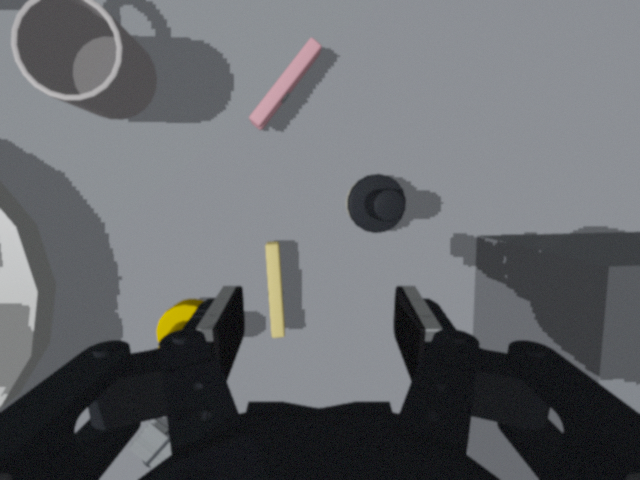

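```bash
python3 - <<'E'
from h import *
z=np.load('pics/w21.npz');C=cam('wrist',z['tp'],z['tq'])
P=onz(C,388,205,.062);print(P,onz(C,377,203,.024))
plan(P[0],P[1],.13,0)
for u,v in [(478,240),(500,260),(612,265)]: print(dep(C,u,v,z['d']))
E
```

```text
[ 0.59370392 -0.44995262  0.062     ] [ 0.59399748 -0.45072203  0.024     ]
at [ 0.5558 -0.3799  0.2137] psi -0.0 q6 0.85 w 60.1 F [-0.1 -0.3  0.5] t 19.75 zax [ 0.136 -0.086]
[8.7, 20.7, 31.3] -0.0
[8.7, 20.7, 31.3] -0.0
[8.7, 20.7, 31.3] -0.0
[ 0.55627096 -0.55481301  0.00310924]
[ 0.5441697  -0.55393792  0.0428893 ]
[ 0.56033925 -0.55956937  0.14690802]
```

Request:
{"fn": "move_arm", "kwargs": {"moves": [[[60, 9, 21, 31, 0], [60, 9, 21, 31, 0], [60, 7, 19, 25, 0], [60, 0, 0, 0, 0]]]}}

```text
clock: 20.15
tcp_pos: [0.592, -0.4457, 0.1355]
tool_rot: [0.997, -0.002, 0.068, 0.042]
wrist_force: [-1.3, 1.1, -0.6]
gripper_width: 0.06
```

```bash
python3 - <<'E'
from h import *
grab('wrist','w22')
plan(.594,-.45,.055,0)
E
```

```text
at [ 0.592  -0.4445  0.1372] psi 0.1 q6 0.81 w 60.2 F [-0.4 -0.2  0.6] t 20.20 zax [ 0.137 -0.083]
[-4.7, -0.7, 40.9] 0.001
[-4.7, -0.7, 40.9] 0.001
```

View pics/w22.png

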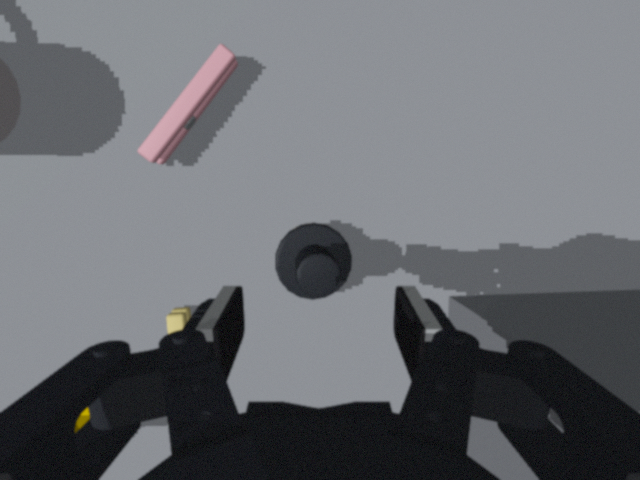

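```bash
python3 - <<'E'
from h import *
z=np.load('pics/w22.npz');C=cam('wrist',z['tp'],z['tq'])
P=onz(C,318,270,.062);print(P,onz(C,314,260,.024))
plan(P[0]+.002,P[1],.052,0)
E
```

```text
[ 0.59654978 -0.45107521  0.062     ] [ 0.59509307 -0.45149008  0.024     ]
at [ 0.592  -0.4445  0.1372] psi 0.1 q6 0.81 w 60.2 F [-0.4 -0.2  0.6] t 20.20 zax [ 0.137 -0.083]
[-2.6, -0.3, 42.8] 0.001
[-2.6, -0.3, 42.8] 0.001
```

Request:
{"fn": "move_arm", "kwargs": {"moves": [[[60, -3, 0, 38, 0], [60, -2, 0, 36, 0], [60, 0, 0, 6, 0], [60, 0, 0, 2, 0]]]}}

```text
clock: 20.6
tcp_pos: [0.6003, -0.4472, 0.0619]
tool_rot: [0.996, -0.001, 0.072, 0.043]
wrist_force: [-0.2, 0.0, 0.6]
gripper_width: 0.0598
```

```bash
python3 - <<'E'
from h import *
plan(.598,-.451,.052,0)
E
```

```text
at [ 0.6003 -0.4472  0.0619] psi 0.3 q6 0.80 w 59.8 F [-0.2  0.   0.6] t 20.60 zax [ 0.143 -0.086]
[-3.7, 3.0, 9.7] 0.005
```

Request:
{"fn": "move_arm", "kwargs": {"moves": [[[60, -2, 3, 8, 0], [40, 0, 0, 4, 0], [20, 0, 0, 3, 0], [15, 0, 0, 2, 0], [15, 0, 0, 2, 0]]]}}

```text
clock: 21.1
tcp_pos: [0.603, -0.4513, 0.0529]
tool_rot: [0.996, -0.0, 0.076, 0.045]
wrist_force: [-3.3, 2.2, 6.6]
gripper_width: 0.0246
```

Request:
{"fn": "move_arm", "kwargs": {"moves": [[[15, 0, 0, 1, 0], [15, 0, 0, 1, 0]]]}}

```text
clock: 21.3
tcp_pos: [0.6037, -0.4517, 0.0531]
tool_rot: [0.996, -0.0, 0.076, 0.046]
wrist_force: [-0.3, 0.7, 2.0]
gripper_width: 0.0244
```

```bash
python3 - <<'E'
from h import *
grab('wrist','w23')
plan(.598,-.42,.20,0)
E
```

```text
at [ 0.6037 -0.4517  0.0531] psi 0.4 q6 0.79 w 24.6 F [-1.5  1.4  3.1] t 21.35 zax [ 0.152 -0.091]
[4.2, -4.5, -37.1] 0.002
[4.2, -4.5, -37.1] 0.002
[4.2, -4.6, -37.1] 0.002
[4.2, -4.6, -37.1] 0.002
```

View pics/w23.png

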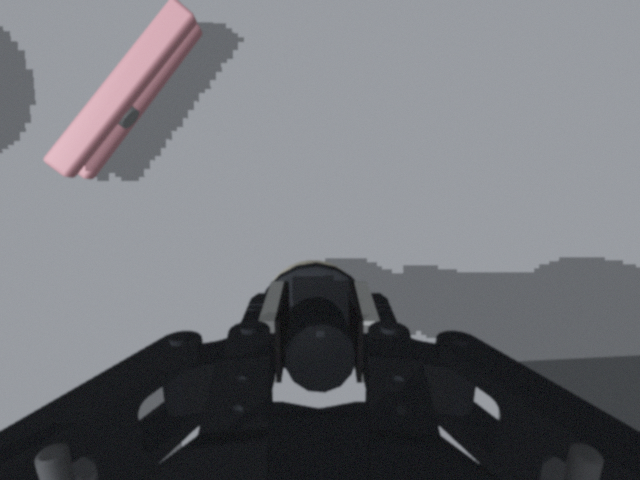

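Request:
{"fn": "move_arm", "kwargs": {"moves": [[[15, 2, 0, -20, 0], [15, 4, -4, -37, 0], [15, 4, -6, -37, 0], [15, 4, -20, -37, 0], [15, 4, -30, -20, 0]]]}}

```text
clock: 21.85
tcp_pos: [0.5973, -0.3803, 0.1969]
tool_rot: [0.996, -0.003, 0.073, 0.044]
wrist_force: [2.0, 0.2, -0.5]
gripper_width: 0.0244
```

```bash
python3 - <<'E'
from h import *
plan(.5666,.0146,.205,0)
E
```

```text
at [ 0.5973 -0.3803  0.1969] psi 0.0 q6 0.89 w 24.4 F [ 2.   0.2 -0.5] t 21.85 zax [ 0.145 -0.088]
[-3.2, -43.6, -5.2] 0.0
[-3.2, -43.6, -5.2] 0.0
[-3.2, -43.6, -5.2] 0.0
[-3.2, -43.6, -5.2] 0.0
[-3.2, -43.6, -5.2] 0.0
[-3.2, -43.6, -5.2] 0.0
[-3.2, -43.6, -5.2] 0.0
[-3.2, -43.6, -5.2] 0.0
[-3.2, -43.6, -5.2] 0.0
```

Request:
{"fn": "move_arm", "kwargs": {"moves": [[[15, -3, -44, -5, 0], [15, -3, -44, -5, 0], [15, -3, -44, -5, 0], [15, -3, -44, -5, 0], [15, -3, -44, -5, 0]]]}}

```text
clock: 22.35
tcp_pos: [0.5843, -0.1565, 0.2039]
tool_rot: [0.996, -0.006, 0.079, 0.047]
wrist_force: [1.0, -0.3, -1.8]
gripper_width: 0.0245
```

Request:
{"fn": "move_arm", "kwargs": {"moves": [[[15, -3, -44, -5, 0], [15, -3, -44, -5, 0], [15, -3, -44, -5, 0], [15, -3, -30, -5, 0], [15, 0, 0, 0, 0]]]}}

```text
clock: 22.85
tcp_pos: [0.5708, 0.0183, 0.2062]
tool_rot: [0.996, -0.004, 0.08, 0.046]
wrist_force: [-0.3, -0.5, -0.6]
gripper_width: 0.0244
```

```bash
python3 - <<'E'
from h import *
grab('wrist','w24')
plan(.5666,.0146,.10,0)
E
```

```text
at [0.571  0.0167 0.2061] psi -0.1 q6 1.58 w 24.4 F [-0.7 -0.9 -0.1] t 22.90 zax [ 0.158 -0.093]
[-7.1, -2.5, 34.6] -0.001
[-7.1, -2.5, 34.6] -0.001
[-7.1, -2.5, 34.6] -0.001
```

View pics/w24.png

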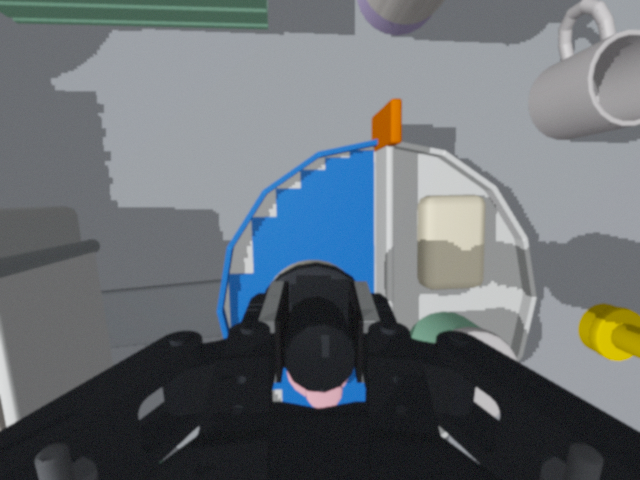

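Request:
{"fn": "move_arm", "kwargs": {"moves": [[[15, -6, -2, 35, 0], [15, -6, -2, 35, 0], [15, -6, -2, 30, 0], [15, 0, 0, 0, 0]]]}}

```text
clock: 23.3
tcp_pos: [0.5729, 0.0093, 0.1037]
tool_rot: [0.995, -0.005, 0.084, 0.048]
wrist_force: [-0.6, 0.4, -1.5]
gripper_width: 0.0243
```

```bash
python3 - <<'E'
from h import *
grab('wrist','w25')
plan(.5666,.0146,.089,0)
E
```

```text
at [0.5749 0.0092 0.106 ] psi -0.1 q6 1.61 w 24.5 F [ 0.6 -0.8 -0.4] t 23.35 zax [ 0.171 -0.097]
[-11.1, -6.8, 14.7] -0.002
```

View pics/w25.png

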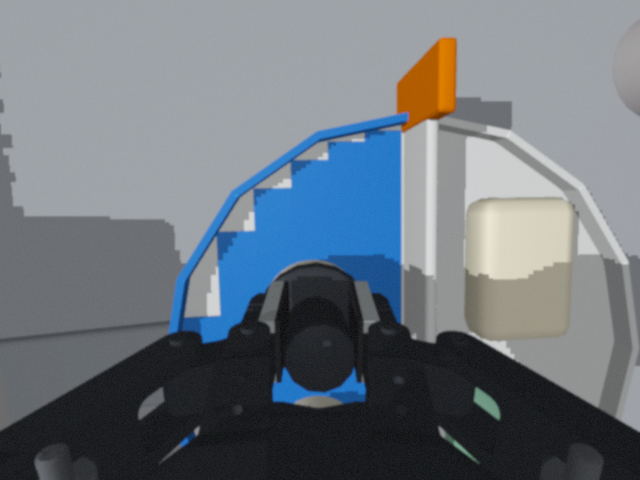

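Request:
{"fn": "move_arm", "kwargs": {"moves": [[[15, -4, -5, 7, 0], [15, -3, -3, 6, 0], [15, -2, -1, 4, 0], [15, -1, 0, 3, 0]]]}}

```text
clock: 23.75
tcp_pos: [0.573, 0.0149, 0.0878]
tool_rot: [0.995, -0.006, 0.091, 0.049]
wrist_force: [-0.3, -0.0, 0.4]
gripper_width: 0.0244
```

```bash
python3 - <<'E'
from h import *
plan(.5666,.0146,.087,0)
E
```

```text
at [0.573  0.0149 0.0878] psi -0.2 q6 1.64 w 24.4 F [-0.3 -0.   0.4] t 23.75 zax [ 0.181 -0.098]
[-6.5, 0.3, -0.4] -0.004
```

Request:
{"fn": "move_arm", "kwargs": {"moves": [[[15, 0, 0, 3, 0], [15, 0, 0, 2, 0]]]}}

```text
clock: 23.95
tcp_pos: [0.5775, 0.0136, 0.0875]
tool_rot: [0.994, -0.005, 0.096, 0.05]
wrist_force: [-2.0, -0.2, 7.4]
gripper_width: 0.0241
```

Request:
{"fn": "move_arm", "kwargs": {"moves": [[[40, 0, 0, 0, 0], [45, 0, 0, 0, 0], [50, 0, 0, -15, 0], [50, 0, 0, -40, 0], [50, 4, 0, -40, 0]]]}}

```text
clock: 24.45
tcp_pos: [0.5602, 0.0232, 0.1786]
tool_rot: [0.995, -0.005, 0.091, 0.05]
wrist_force: [1.0, -0.6, 0.2]
gripper_width: 0.0498
```

Request:
{"fn": "move_arm", "kwargs": {"moves": [[[60, 4, 0, -40, 0], [60, 4, 0, -30, 0], [60, 0, 0, 0, 0]]]}}

```text
clock: 24.75
tcp_pos: [0.5571, 0.0311, 0.2571]
tool_rot: [0.994, -0.005, 0.096, 0.05]
wrist_force: [0.4, 0.6, 0.2]
gripper_width: 0.0598
```

```bash
python3 - <<'E'
from h import *
grab('wrist','w26');grab('side','s26');grab('top','t26');fina('t26')
plan(.47,.37,.27,89)
E
```

```text
fin [333.74074074 185.25925926] 27 0.13899909976304917 -1.6744318521937491
fin [326.0625 305.75  ] 32 0.13763784034143545 176.94358515127865
at [0.554  0.0308 0.2511] psi -0.1 q6 1.61 w 60.3 F [ 0.6  0.2 -1. ] t 24.90 zax [ 0.18 -0.1 ]
[-7.2, -30.4, -6.1] -0.141
[-2.9, -31.1, -6.1] -0.141
[1.5, -31.2, -6.1] -0.141
[5.9, -30.7, -6.1] -0.141
[10.2, -29.5, -6.1] -0.141
[14.2, -27.8, -6.1] -0.141
[18.0, -25.5, -6.1] -0.141
[21.4, -22.7, -6.1] -0.141
[24.4, -19.5, -6.1] -0.141
[26.9, -15.9, -6.1] -0.141
[28.9, -11.9, -6.1] -0.141
```

View pics/s26.png

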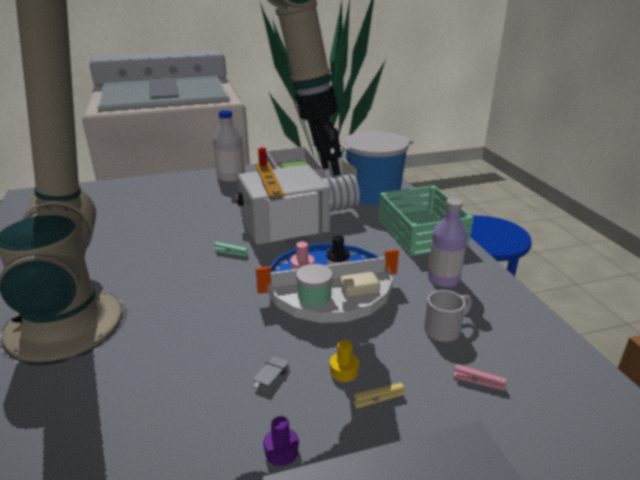

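View pics/t26.png

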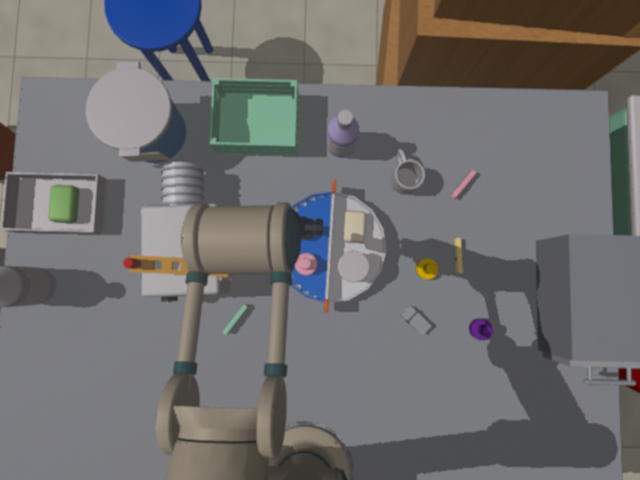

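Request:
{"fn": "move_arm", "kwargs": {"moves": [[[60, 0, 0, -5, 0], [60, 0, 0, -5, 0], [60, 0, 0, -5, 0], [60, 0, 0, -5, 0], [60, 0, 0, -5, 0]]]}}

```text
clock: 25.4
tcp_pos: [0.5464, 0.0331, 0.2704]
tool_rot: [0.995, -0.005, 0.084, 0.05]
wrist_force: [0.0, 0.4, -0.1]
gripper_width: 0.0599
```

```bash
python3 - <<'E'
from h import *
plan(.47,.37,.27,89,1);print(manip.get_state()['joint_pos'].round(3))
E
```

```text
at [0.5464 0.0331 0.2704] psi -0.1 q6 1.61 w 59.9 F [ 0.   0.4 -0.1] t 25.40 zax [ 0.167 -0.1  ]
[-76.0, -333.9, -45.9] -1.555
[-0.004  0.145  1.646 -0.107  1.185  1.609]
```

Request:
{"fn": "move_arm", "kwargs": {"moves": [[[60, -10, 0, 0, 0], [60, -10, 0, 0, 0], [60, -10, 0, 0, 0], [60, -10, 0, 0, 0], [60, -10, 0, 0, 0]]]}}

```text
clock: 25.9
tcp_pos: [0.4934, 0.0332, 0.2618]
tool_rot: [0.995, -0.005, 0.084, 0.05]
wrist_force: [0.8, 1.1, 0.0]
gripper_width: 0.0599
```

```bash
python3 - <<'E'
from h import *
plan(.47,.37,.27,89,1);print(manip.get_state()['joint_pos'].round(3))
E
```

```text
at [0.4934 0.0332 0.2618] psi -0.1 q6 1.61 w 59.9 F [0.8 1.1 0. ] t 25.90 zax [ 0.167 -0.1  ]
[-22.2, -333.9, -45.6] -1.555
[-0.004  0.068  1.757 -0.109  1.15   1.613]
```

Request:
{"fn": "move_arm", "kwargs": {"moves": [[[60, 10, 0, 0, 0], [60, 10, 0, 0, 0], [60, 10, 0, 0, 0], [60, 10, 0, 0, 0], [60, 10, 0, 0, 0]]]}}

```text
clock: 26.4
tcp_pos: [0.5448, 0.0332, 0.271]
tool_rot: [0.995, -0.005, 0.085, 0.05]
wrist_force: [0.0, -0.2, 0.1]
gripper_width: 0.0599
```

```bash
python3 - <<'E'
from h import *
plan(.47,.37,.27,89,1);print(manip.get_state()['joint_pos'].round(3))
E
```

```text
at [0.5448 0.0332 0.271 ] psi -0.1 q6 1.61 w 59.9 F [ 0.  -0.2  0.1] t 26.40 zax [ 0.168 -0.1  ]
[-74.4, -333.9, -45.2] -1.555
[-0.004  0.141  1.649 -0.107  1.183  1.609]
```

Request:
{"fn": "move_arm", "kwargs": {"moves": [[[60, 0, 0, -2, 0], [60, 0, 0, -2, 0], [60, 0, 0, -2, 0], [60, 0, 0, -2, 0], [60, 0, 0, -2, 0]]]}}

```text
clock: 26.9
tcp_pos: [0.545, 0.0341, 0.2808]
tool_rot: [0.995, -0.005, 0.084, 0.05]
wrist_force: [0.2, -0.1, 0.1]
gripper_width: 0.0596
```

```bash
python3 - <<'E'
from h import *
plan(.47,.37,.27,89,1);print(manip.get_state()['joint_pos'].round(3))
E
```

```text
at [0.545  0.0341 0.2808] psi -0.1 q6 1.61 w 59.6 F [ 0.2 -0.1  0.1] t 26.90 zax [ 0.167 -0.1  ]
[-76.3, -333.9, -35.5] -1.555
[-0.002  0.137  1.629 -0.107  1.209  1.609]
```

Request:
{"fn": "move_arm", "kwargs": {"moves": [[[60, 0, 0, -10, 0], [60, 0, 0, 0, 0], [60, 0, 0, -10, 0], [60, 0, 0, 0, 0], [60, 0, 0, 0, 0]]]}}

```text
clock: 27.4
tcp_pos: [0.5408, 0.0364, 0.3036]
tool_rot: [0.995, -0.005, 0.085, 0.05]
wrist_force: [-0.5, 0.5, -1.2]
gripper_width: 0.0601
```

```bash
python3 - <<'E'
from h import *
plan(.47,.37,.27,89,1);print(manip.get_state()['joint_pos'].round(3))
E
```

```text
at [0.5408 0.0364 0.3036] psi -0.1 q6 1.61 w 60.1 F [-0.5  0.5 -1.2] t 27.40 zax [ 0.169 -0.1  ]
[-76.1, -333.9, -12.3] -1.555
[ 0.003  0.118  1.595 -0.106  1.259  1.608]
```

Request:
{"fn": "move_arm", "kwargs": {"moves": [[[60, 0, 0, -45, 0], [60, 0, 0, 0, 0], [60, 0, 0, 0, 0], [60, 0, 0, 0, 0]]]}}

```text
clock: 27.8
tcp_pos: [0.5324, 0.041, 0.3479]
tool_rot: [0.995, -0.005, 0.084, 0.05]
wrist_force: [-0.5, -0.6, -0.2]
gripper_width: 0.0601
```

```bash
python3 - <<'E'
from h import *
plan(.47,.37,.27,89,1);print(manip.get_state()['joint_pos'].round(3))
E
```

```text
at [0.5324 0.041  0.3479] psi -0.1 q6 1.61 w 60.1 F [-0.5 -0.6 -0.2] t 27.80 zax [ 0.167 -0.1  ]
[-75.2, -333.9, 33.2] -1.555
[ 0.013  0.091  1.519 -0.104  1.365  1.607]
```

Request:
{"fn": "move_arm", "kwargs": {"moves": [[[60, 0, 0, 45, 0], [60, 0, 0, 0, 0], [60, 0, 0, 0, 0], [60, 0, 0, 0, 0]]]}}

```text
clock: 28.2
tcp_pos: [0.5399, 0.0364, 0.3027]
tool_rot: [0.995, -0.005, 0.084, 0.05]
wrist_force: [-0.2, -0.5, 0.1]
gripper_width: 0.0602
```

```bash
python3 - <<'E'
from h import *
plan(.47,.37,.27,89,1);print(manip.get_state()['joint_pos'].round(3))
E
```

```text
at [0.5399 0.0364 0.3027] psi -0.1 q6 1.61 w 60.2 F [-0.2 -0.5  0.1] t 28.20 zax [ 0.167 -0.1  ]
[-75.0, -333.9, -12.9] -1.555
[ 0.003  0.119  1.597 -0.106  1.26   1.608]
```

```bash
python3 - <<'E'
from h import *
plan(.47,.35,.28,89,11)
E
```

```text
at [0.5399 0.0364 0.3027] psi -0.1 q6 1.61 w 60.2 F [-0.2 -0.5  0.1] t 28.20 zax [ 0.167 -0.1  ]
[-6.7, -28.5, -1.9] -0.141
[-2.6, -29.1, -1.9] -0.141
[1.5, -29.2, -1.9] -0.141
[5.6, -28.7, -1.9] -0.141
[9.6, -27.6, -1.9] -0.141
[13.4, -26.0, -1.9] -0.141
[16.9, -23.8, -1.9] -0.141
[20.1, -21.2, -1.9] -0.141
[22.9, -18.1, -1.9] -0.141
[25.2, -14.7, -1.9] -0.141
[27.1, -11.0, -1.9] -0.141
```

Request:
{"fn": "move_arm", "kwargs": {"moves": [[[60, -7, -29, -2, -0.141], [60, -3, -29, -2, -0.141], [60, 2, -29, -2, -0.141], [60, 6, -29, -2, -0.141], [60, 10, -28, -2, -0.141]]]}}

```text
clock: 28.7
tcp_pos: [0.5128, 0.1821, 0.3023]
tool_rot: [0.932, 0.347, 0.069, 0.079]
wrist_force: [-0.1, -0.1, -0.2]
gripper_width: 0.06
```

Request:
{"fn": "move_arm", "kwargs": {"moves": [[[60, 13, -26, -2, -0.141], [60, 17, -24, -2, -0.141], [60, 20, -21, -2, -0.141], [60, 23, -18, -2, -0.141], [60, 25, -15, -2, -0.141]]]}}

```text
clock: 29.2
tcp_pos: [0.4792, 0.3324, 0.3023]
tool_rot: [0.745, 0.658, 0.046, 0.101]
wrist_force: [0.1, 0.2, 0.2]
gripper_width: 0.0599
```

Request:
{"fn": "move_arm", "kwargs": {"moves": [[[60, 27, -11, 0, -0.1], [60, 0, 0, 0, 0], [60, 0, 0, 0, 0]]]}}

```text
clock: 29.5
tcp_pos: [0.4725, 0.3672, 0.3031]
tool_rot: [0.707, 0.698, 0.046, 0.104]
wrist_force: [0.3, 0.4, -0.0]
gripper_width: 0.0599
```

```bash
python3 - <<'E'
from h import *
grab('wrist','w30');plan(.472,.366,.27,89)
E
```

```text
at [0.4726 0.3671 0.3031] psi 88.7 q6 0.70 w 60.2 F [0.2 0.5 0.1] t 29.55 zax [ 0.21  -0.082]
[1.5, -7.5, 32.3] -0.005
```

View pics/w30.png

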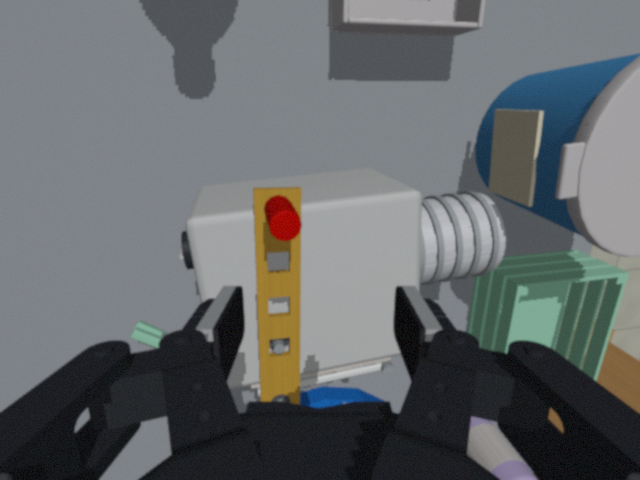

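Request:
{"fn": "move_arm", "kwargs": {"moves": [[[85, 0, 0, 0, 0], [85, 0, 0, 0, 0], [85, 0, 0, 0, 0]]]}}

```text
clock: 29.85
tcp_pos: [0.4738, 0.3649, 0.305]
tool_rot: [0.709, 0.696, 0.047, 0.104]
wrist_force: [0.2, -0.4, 0.3]
gripper_width: 0.085
```

```bash
python3 - <<'E'
from h import *
plan(.47,.37,.27,89,1);print(manip.get_state()['joint_pos'].round(3))
E
```

```text
at [0.4738 0.3649 0.305 ] psi 88.5 q6 0.70 w 85.0 F [ 0.2 -0.4  0.3] t 29.85 zax [ 0.212 -0.082]
[7.7, -11.2, 32.9] -0.009
[ 0.652  0.233  1.452 -0.2    1.34   0.705]
```

Request:
{"fn": "move_arm", "kwargs": {"moves": [[[40, 0, 0, 0, 0], [40, 0, 0, 0, 0], [40, 0, 0, 0, 0], [40, 0, 0, 0, 0]]]}}

```text
clock: 30.25
tcp_pos: [0.4744, 0.3633, 0.3053]
tool_rot: [0.71, 0.695, 0.047, 0.104]
wrist_force: [-0.9, 0.4, 1.0]
gripper_width: 0.0402
```

```bash
python3 - <<'E'
from h import *
plan(.47,.37,.27,89,1);print(manip.get_state()['joint_pos'].round(3))
E
```

```text
at [0.4744 0.3633 0.3053] psi 88.3 q6 0.71 w 40.2 F [-0.9  0.4  1. ] t 30.25 zax [ 0.212 -0.082]
[9.3, -11.9, 32.9] -0.012
[ 0.649  0.232  1.452 -0.2    1.34   0.705]
```

Request:
{"fn": "move_arm", "kwargs": {"moves": [[[60, 0, 0, 0, 0.14], [60, 0, 0, 0, 0.14], [60, 0, 0, 0, 0.14], [60, 0, 0, 0, 0], [60, 0, 0, 0, 0]]]}}

```text
clock: 30.75
tcp_pos: [0.4742, 0.3634, 0.3048]
tool_rot: [0.842, 0.527, 0.068, 0.092]
wrist_force: [-0.4, -0.2, 0.0]
gripper_width: 0.0602
```

```bash
python3 - <<'E'
from h import *
plan(.47,.37,.27,89,1);print(manip.get_state()['joint_pos'].round(3))
E
```

```text
at [0.4742 0.3634 0.3048] psi 64.1 q6 1.14 w 60.2 F [-0.4 -0.2  0. ] t 30.75 zax [ 0.211 -0.083]
[3.5, -14.4, 32.5] -0.434
[ 0.65   0.233  1.453 -0.2    1.34   1.138]
```

Request:
{"fn": "move_arm", "kwargs": {"moves": [[[60, 0, 0, 0, -0.14], [60, 0, 0, 0, -0.14], [60, 0, 0, 0, -0.14], [60, 0, 0, 0, -0.14], [60, 0, 0, 0, -0.14]]]}}

```text
clock: 31.25
tcp_pos: [0.4741, 0.3635, 0.3046]
tool_rot: [0.595, 0.796, 0.03, 0.11]
wrist_force: [-1.0, 0.1, 0.0]
gripper_width: 0.0601
```

Request:
{"fn": "move_arm", "kwargs": {"moves": [[[60, 0, 0, 0, -0.14], [60, 0, 0, 0, -0.14], [60, 0, 0, 0, -0.14], [60, 0, 0, 0, -0.12], [60, 0, 0, 0, 0]]]}}

```text
clock: 31.75
tcp_pos: [0.474, 0.3636, 0.3044]
tool_rot: [0.344, 0.932, -0.003, 0.114]
wrist_force: [0.4, -0.1, -0.8]
gripper_width: 0.0596
```

```bash
python3 - <<'E'
from h import *
grab('wrist','w31');plan(.473,.366,.23,135)
grab('top','t31')
p=cv2.imread('pics/t31.png');cv2.imwrite('pics/t31c.png',cv2.resize(p[160:330,90:390],None,fx=2.66,fy=2.66,interpolation=cv2.INTER_CUBIC))
E
```

```text
at [0.474  0.3636 0.3044] psi 138.9 q6 -0.18 w 59.6 F [-0.6  0.7 -0.4] t 31.80 zax [ 0.21  -0.083]
[9.1, -2.1, 36.0] 0.034
[9.0, -2.4, 36.0] 0.034
```

View pics/w31.png

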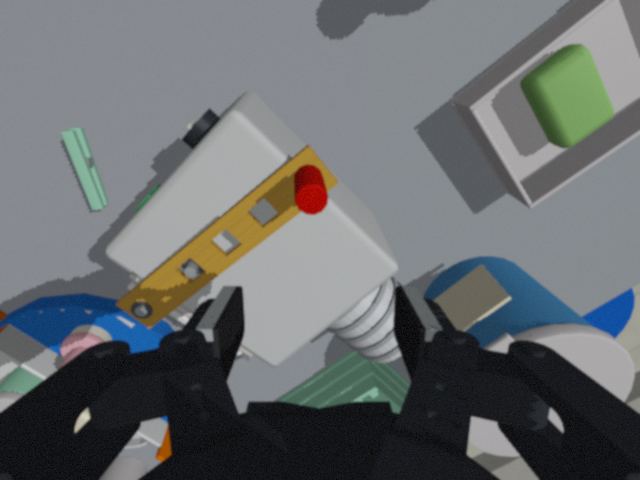

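View pics/t31c.png

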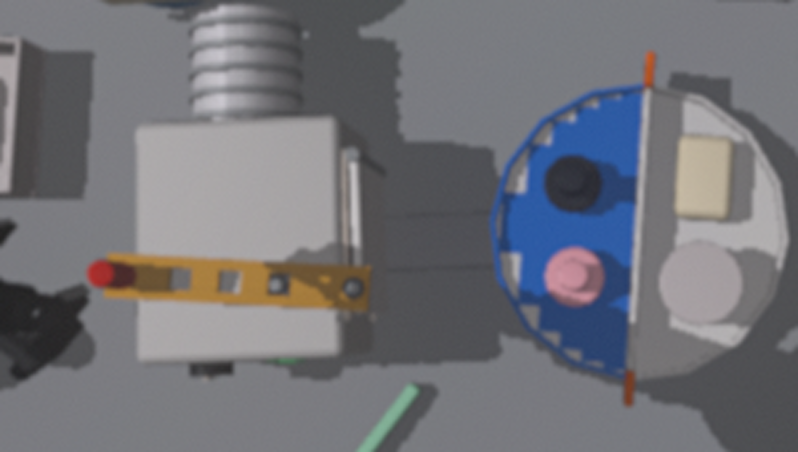

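```bash
python3 - <<'E'
from h import *
z=np.load('pics/w31.npz');C=cam('wrist',z['tp'],z['tq'])
P=onz(C,311,199,.188);print(P,'pin',onz(C,191,269,.147))
print(onz(cam('top'),90+101/2.66,160+273/2.66,.188))
plan(P[0],P[1],.25,135)
plan(P[0],P[1],.172,135)
E
```

```text
[0.47503514 0.36841408 0.188     ] pin [0.47029128 0.24774966 0.147     ]
[0.47393153 0.36604264 0.188     ]
at [0.474  0.3636 0.3044] psi 138.9 q6 -0.18 w 60.4 F [ 0.8 -0.7  0.5] t 31.85 zax [ 0.21  -0.083]
[7.0, 0.2, 26.4] 0.034
[7.0, -0.1, 26.4] 0.034
at [0.474  0.3636 0.3044] psi 138.9 q6 -0.18 w 60.4 F [ 0.8 -0.7  0.5] t 31.85 zax [ 0.21  -0.083]
[10.2, -1.8, 42.9] 0.023
[10.2, -2.0, 42.9] 0.023
[10.1, -2.3, 42.9] 0.023
```

Request:
{"fn": "move_arm", "kwargs": {"moves": [[[60, 10, -2, 42, 0.03], [60, 10, -2, 42, 0.03], [60, 9, -2, 36, 0.02], [60, 0, 0, 0, 0]]]}}

```text
clock: 32.25
tcp_pos: [0.4766, 0.37, 0.1807]
tool_rot: [0.386, 0.915, 0.006, 0.116]
wrist_force: [-0.5, -0.8, -1.4]
gripper_width: 0.0599
```

```bash
python3 - <<'E'
from h import *
grab('wrist','w32');plan(.4745,.367,.175,135)
E
```

```text
at [0.4784 0.3711 0.1837] psi 133.6 q6 -0.02 w 60.0 F [-0.6  0.4  1.2] t 32.30 zax [ 0.221 -0.076]
[1.5, -6.5, 7.9] -0.024
```

View pics/w32.png

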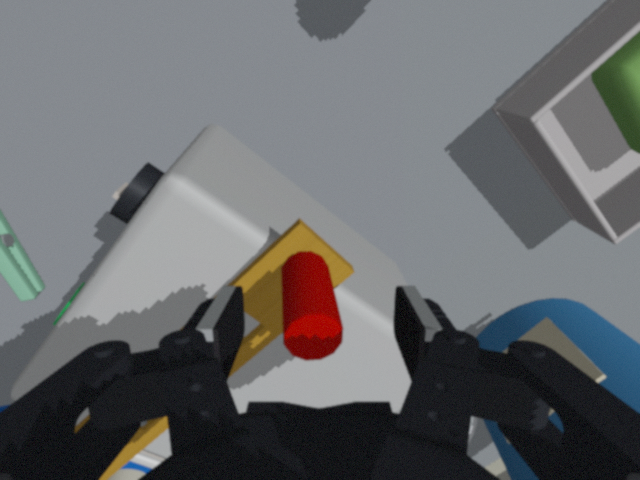

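Request:
{"fn": "move_arm", "kwargs": {"moves": [[[60, 1, -5, 7, 0], [40, 0, 0, 2, 0], [10, 0, 0, 2, 0], [10, 0, 0, 1, 0], [10, 0, 0, 1, 0]]]}}

```text
clock: 32.8
tcp_pos: [0.4809, 0.369, 0.1785]
tool_rot: [0.386, 0.914, 0.013, 0.122]
wrist_force: [-0.4, 0.5, 3.3]
gripper_width: 0.021
```

Request:
{"fn": "move_arm", "kwargs": {"moves": [[[10, 0, 0, 0, 0], [10, 0, 0, 0, 0], [10, 0, 0, 0, 0]]]}}

```text
clock: 33.1
tcp_pos: [0.4807, 0.3688, 0.1797]
tool_rot: [0.386, 0.914, 0.013, 0.122]
wrist_force: [1.0, -0.3, 2.0]
gripper_width: 0.0215
```

```bash
python3 - <<'E'
from h import *
grab('wrist','w33');plan(.474,.363,.2,135);plan(.473,.356,.225,135)
E
```

```text
at [0.4808 0.3688 0.1797] psi 133.4 q6 -0.01 w 21.2 F [-0.7  0.4  2.7] t 33.15 zax [ 0.233 -0.07 ]
[-3.9, -6.4, -20.9] -0.027
at [0.4808 0.3688 0.1797] psi 133.4 q6 -0.01 w 21.2 F [-0.7  0.4  2.7] t 33.15 zax [ 0.233 -0.07 ]
[-13.5, -9.0, -44.9] -0.027
```

View pics/w33.png

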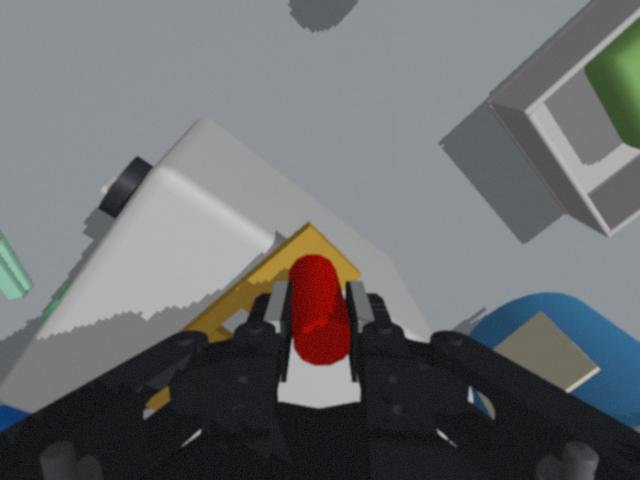

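```bash
cat >> h.py <<'E'
def dl(*ds):
    M=R.from_quat(manip.get_state()['tool_rot'])
    for d in ds: print(d,M.inv().apply(d).round(1))
E
python3 - <<'E'
from h import *
dl([0,-2,10],[0,-3,10],[0,-4,10],[-3.5,-20,0],[0,4,-10],[0,2,-10],[0,0,-10],[0,0,10])
E
```

```text
[0, -2, 10] [-3.5 -0.2 -9.6]
[0, -3, 10] [-4.3 -0.9 -9.5]
[0, -4, 10] [-5.  -1.6 -9.4]
[-3.5, -20, 0] [-11.8 -16.5   0.6]
[0, 4, -10] [5.  1.6 9.4]
[0, 2, -10] [3.5 0.2 9.6]
[0, 0, -10] [ 2.1 -1.2  9.7]
[0, 0, 10] [-2.1  1.2 -9.7]
```

Request:
{"fn": "move_arm", "kwargs": {"moves": [[[10, -3, 0, -10, 0], [10, -3, 0, -10, 0], [10, -4, -1, -10, 0], [10, -4, -1, -10, 0], [10, -5, -2, -10, 0]]]}}

```text
clock: 33.65
tcp_pos: [0.477, 0.3548, 0.2306]
tool_rot: [0.387, 0.914, 0.012, 0.119]
wrist_force: [0.8, -3.5, -13.5]
gripper_width: 0.0201
```

```bash
python3 - <<'E'
from h import *
grab('top','t34')
p=cv2.imread('pics/t34.png');cv2.imwrite('pics/t34c.png',cv2.resize(p[180:320,120:260],None,fx=4.2,fy=4.2,interpolation=cv2.INTER_CUBIC))
plan(.4805,.354,.23,133)
E
```

```text
at [0.4777 0.354  0.2323] psi 133.4 q6 -0.06 w 20.0 F [  0.3  -4.4 -11.7] t 33.70 zax [ 0.228 -0.071]
[-1.4, 1.7, 2.8] 0.007
```

View pics/t34c.png

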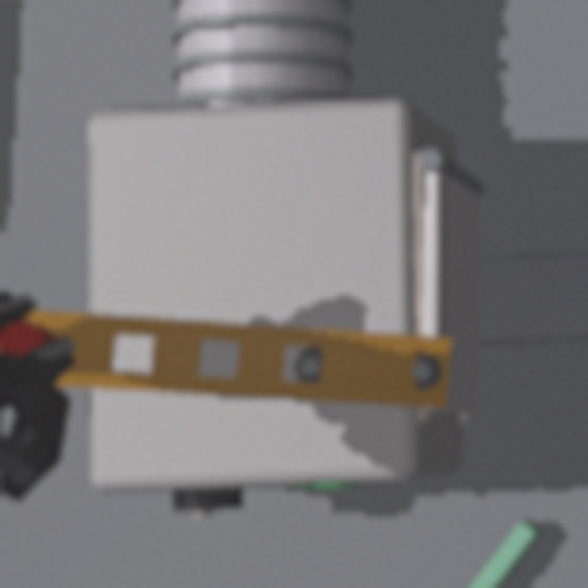

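Request:
{"fn": "move_arm", "kwargs": {"moves": [[[10, -5, -6, 0, 0], [10, -6, -8, -1, 0], [10, -7, -10, 0, 0]]]}}

```text
clock: 34.0
tcp_pos: [0.4732, 0.3265, 0.234]
tool_rot: [0.388, 0.914, 0.016, 0.119]
wrist_force: [-1.6, 0.4, -5.7]
gripper_width: 0.0201
```

```bash
python3 - <<'E'
from h import *
grab('top','t35')
p=cv2.imread('pics/t35.png');cv2.imwrite('pics/t35c.png',cv2.resize(p[180:320,120:260],None,fx=4.2,fy=4.2,interpolation=cv2.INTER_CUBIC))
plan(.466,.273,.232,133)
E
```

```text
at [0.4723 0.3239 0.2339] psi 133.3 q6 -0.10 w 20.5 F [-1.  -2.1 -7.5] t 34.05 zax [ 0.229 -0.066]
[-15.8, -20.1, 1.9] 0.003
[-15.9, -20.1, 1.9] 0.003
```

View pics/t35c.png

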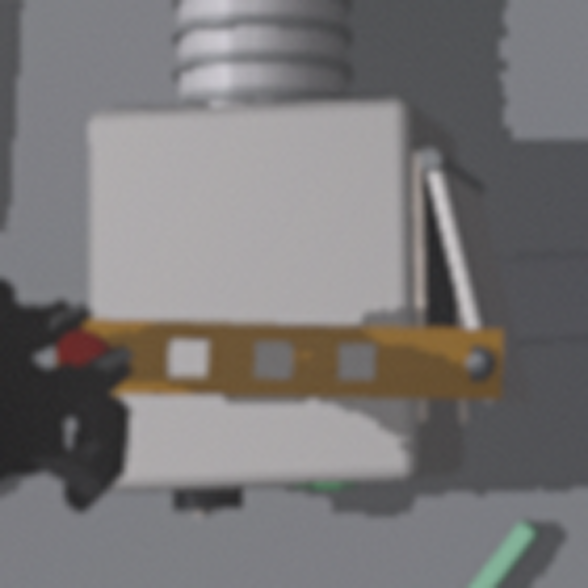

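Request:
{"fn": "move_arm", "kwargs": {"moves": [[[10, -8, -10, 0, 0], [10, -8, -10, 0, 0], [10, -8, -10, 1, 0], [10, -6, -8, 1, 0]]]}}

```text
clock: 34.45
tcp_pos: [0.4684, 0.2743, 0.2368]
tool_rot: [0.386, 0.914, 0.019, 0.122]
wrist_force: [2.7, 4.3, -4.1]
gripper_width: 0.02
```

```bash
python3 - <<'E'
from h import *
grab('top','t36')
p=cv2.imread('pics/t36.png');cv2.imwrite('pics/t36c.png',cv2.resize(p[180:320,120:260],None,fx=4.2,fy=4.2,interpolation=cv2.INTER_CUBIC))
plan(.466,.273,.232,133)
E
```

```text
at [0.4686 0.2733 0.2371] psi 133.4 q6 -0.19 w 20.0 F [ 2.8  1.4 -4.5] t 34.50 zax [ 0.239 -0.06 ]
[2.6, -2.7, 4.3] 0.007
```

View pics/t36c.png

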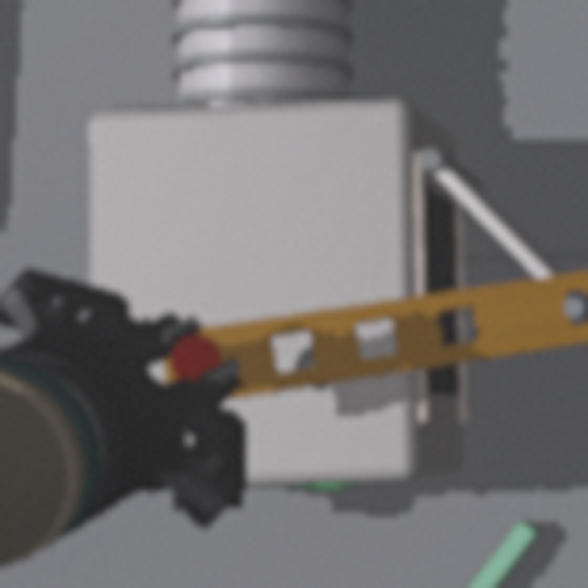

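```bash
python3 - <<'E'
from h import *
C=cam('top')
h=onz(C,189.5,263.3,.178);pv=onz(C,257.4,252.6,.143);pin=onz(C,193.6,267.4,.147)
d=(h-pv)[:2];L=np.linalg.norm(d);u=d/L
print(h,pv,pin,L,np.degrees(np.arctan2(u[1],u[0])),'level hole',pv[:2]+.14*u,'dist piv-pin',np.linalg.norm((pin-pv)[:2]))
w=(pin-pv)[:2];w/=np.linalg.norm(w)
print('knob level target',pv[:2]+.185*w,'knob now',pv[:2]+u*L*185/140)
E
```

```text
[0.47593677 0.24372285 0.178     ] [0.50348588 0.10978611 0.143     ] [0.46848689 0.24351928 0.147     ] 0.13674063945668294 101.6229230833853 level hole [0.4752801  0.24691537] dist piv-pin 0.13823708267359042
knob level target [0.45664741 0.28875862] knob now [0.4670817  0.28677394]
```

```bash
python3 - <<'E'
from h import *
dl([-8,0,0],[0,3,-10],[0,4,-10])
E
```

```text
[-8, 0, 0] [ 5.4 -5.6 -1.9]
[0, 3, -10] [4.2 0.8 9.5]
[0, 4, -10] [4.9 1.5 9.4]
```

Request:
{"fn": "move_arm", "kwargs": {"moves": [[[10, 6, -6, -2, 0], [10, 4, 1, 10, 0], [10, 4, 1, 10, 0], [10, 0, 0, 2, 0]]]}}

```text
clock: 34.9
tcp_pos: [0.4618, 0.2755, 0.216]
tool_rot: [0.385, 0.914, 0.016, 0.126]
wrist_force: [0.5, 2.6, 3.2]
gripper_width: 0.0199
```

```bash
python3 - <<'E'
from h import *
grab('top','t37')
p=cv2.imread('pics/t37.png');cv2.imwrite('pics/t37c.png',cv2.resize(p[180:320,120:270],None,fx=4.2,fy=4.2,interpolation=cv2.INTER_CUBIC))
plan(.463,.288,.18,133)
E
```

```text
at [0.462  0.2754 0.2161] psi 133.5 q6 -0.16 w 19.9 F [1.6 0.6 2. ] t 34.95 zax [ 0.243 -0.068]
[16.1, 5.0, 34.3] 0.008
```

View pics/t37c.png

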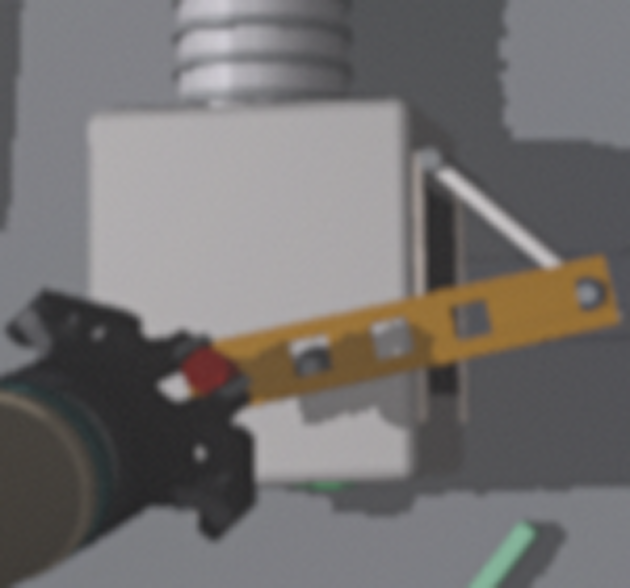

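```bash
cat >> h.py <<'E'
def stay(hpx,ppx,hz):
    C=cam('top');h=onz(C,hpx[0]/4.2+120,hpx[1]/4.2+180,hz);pv=onz(C,ppx[0]/4.2+120,ppx[1]/4.2+180,.143);pin=onz(C,193.6,267.4,.147)
    d=(h-pv)[:2];L=np.linalg.norm(d);u=d/L
    print('L',L,'level hole minus pin',(pv[:2]+.14*u-pin[:2])*1e3,'piv-pin',np.linalg.norm((pin-pv)[:2]))
    dl([*(-(pv[:2]+.14*u-pin[:2])*1e3),0])
E
python3 - <<'E'
from h import *
stay((310,355),(591,292),.166)
dl([0,3,-10],[0,2,-10],[0,1,-10])
E
```

```text
L 0.13992103681637846 level hole minus pin [ 5.50156028 -5.36063328] piv-pin 0.14665526334955675
[np.float64(-5.50156028426424), np.float64(5.360633278911564), 0] [ 7.5 -0.1 -1.7]
[0, 3, -10] [4.3 0.8 9.5]
[0, 2, -10] [3.6 0.1 9.5]
[0, 1, -10] [ 2.9 -0.6  9.6]
```

Request:
{"fn": "move_arm", "kwargs": {"moves": [[[10, 8, 0, -1, 0], [10, 3, 0, 8, 0], [10, 3, 0, 6, 0], [10, 0, 0, 1, 0]]]}}

```text
clock: 35.35
tcp_pos: [0.4571, 0.2851, 0.1994]
tool_rot: [0.383, 0.915, 0.015, 0.128]
wrist_force: [0.5, 2.4, 5.9]
gripper_width: 0.02
```

```bash
python3 - <<'E'
from h import *
grab('top','t38')
p=cv2.imread('pics/t38.png');cv2.imwrite('pics/t38c.png',cv2.resize(p[180:320,120:270],None,fx=4.2,fy=4.2,interpolation=cv2.INTER_CUBIC))
plan(.463,.288,.18,133)
E
```

```text
at [0.4573 0.2851 0.1996] psi 133.7 q6 -0.12 w 20.5 F [0.7 1.2 4.9] t 35.40 zax [ 0.247 -0.071]
[2.6, 3.6, 20.1] 0.013
```

View pics/t38c.png

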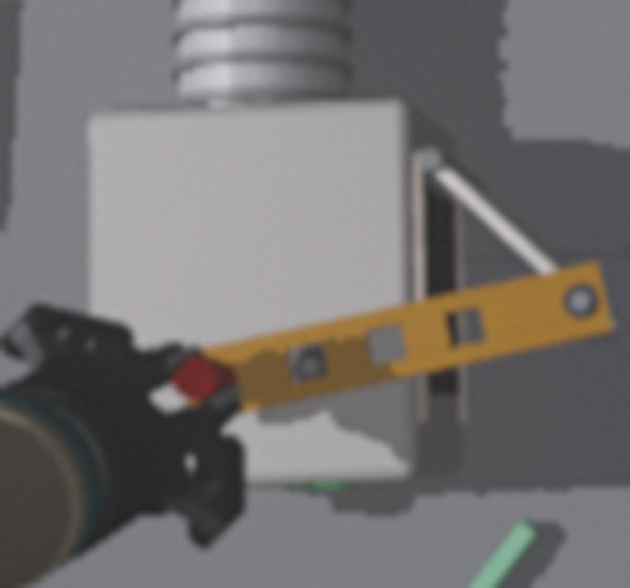

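Request:
{"fn": "move_arm", "kwargs": {"moves": [[[10, 4, 0, 7, 0], [10, 3, 0, 6, 0], [10, 1, 0, 4, 0]]]}}

```text
clock: 35.7
tcp_pos: [0.4581, 0.2899, 0.1827]
tool_rot: [0.381, 0.915, 0.015, 0.131]
wrist_force: [-2.3, -0.8, 1.9]
gripper_width: 0.0201
```

```bash
python3 - <<'E'
from h import *
grab('top','t39')
p=cv2.imread('pics/t39.png');cv2.imwrite('pics/t39c.png',cv2.resize(p[180:320,120:270],None,fx=4.2,fy=4.2,interpolation=cv2.INTER_CUBIC))
plan(.463,.288,.18,133)
E
```

```text
at [0.457  0.2894 0.1814] psi 133.9 q6 -0.10 w 20.2 F [-0.1 -0.3  3.2] t 35.75 zax [ 0.249 -0.073]
[-4.7, 3.0, 2.9] 0.016
```

View pics/t39c.png

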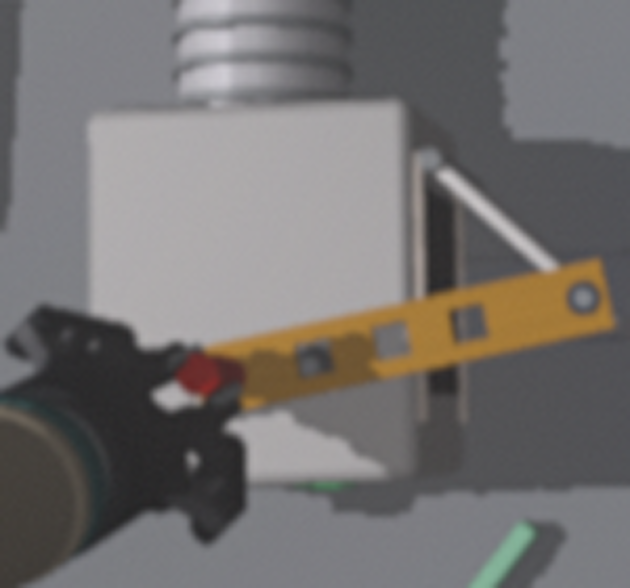

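Request:
{"fn": "move_arm", "kwargs": {"moves": [[[10, 1, 0, 2, 0], [50, 0, 0, 0, 0], [60, 0, 0, 0, 0], [60, 0, 0, 0, 0]]]}}

```text
clock: 36.15
tcp_pos: [0.4552, 0.2899, 0.177]
tool_rot: [0.383, 0.915, 0.014, 0.128]
wrist_force: [0.4, 0.1, 0.9]
gripper_width: 0.0599
```

Request:
{"fn": "move_arm", "kwargs": {"moves": [[[60, 0, 0, -15, 0], [60, 0, 0, -35, 0], [60, 0, 0, -45, 0], [60, 10, 0, -45, 0], [60, 10, 0, -30, 0]]]}}

```text
clock: 36.65
tcp_pos: [0.3976, 0.3148, 0.336]
tool_rot: [0.386, 0.914, 0.009, 0.123]
wrist_force: [0.1, 0.5, 0.1]
gripper_width: 0.0599
```

```bash
python3 - <<'E'
from h import *
s=manip.get_state();print(s['clock'],s['tcp_pos'],s['wrist_force'])
grab('wrist','w40')
p,d=grab('side','s40');cv2.imwrite('pics/s40c.png',cv2.resize(p[130:330,200:420,::-1],None,fx=3.4,fy=2.9,interpolation=cv2.INTER_CUBIC))
grab('top','t40');fina('t40')
p=cv2.imread('pics/t40.png');cv2.imwrite('pics/t40c.png',cv2.resize(p[160:330,90:390],None,fx=2.66,fy=2.66,interpolation=cv2.INTER_CUBIC))
E
```

```text
36.65 [0.39758896 0.31484728 0.33601303] [0.09540901 0.47580259 0.06944565]
fin [333.74074074 185.25925926] 27 0.13899909976304917 -1.6744318521937491
fin [325.96551724 305.10344828] 29 0.1362141763385227 176.80547354525615
```

View pics/w40.png

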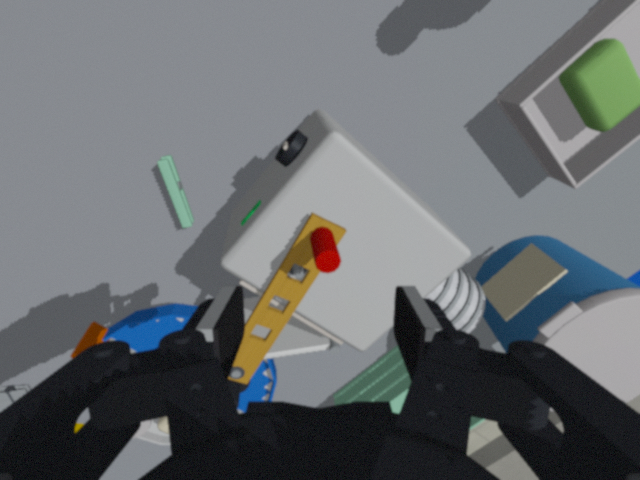

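View pics/s40c.png

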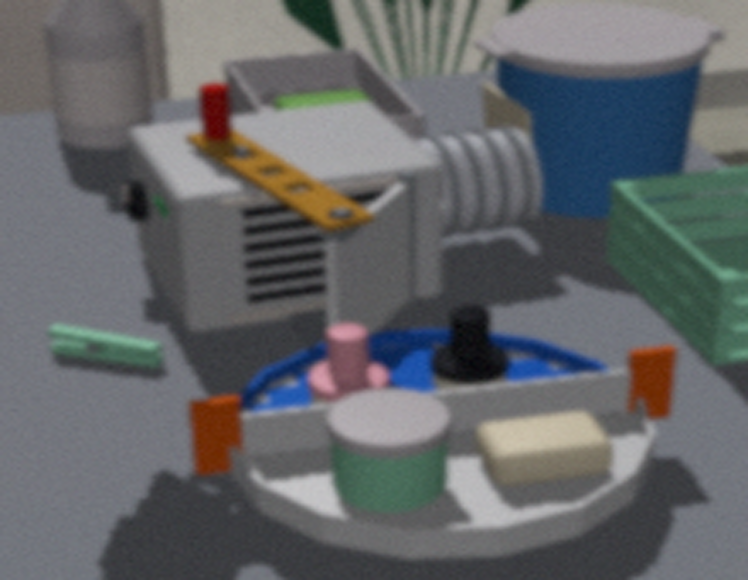

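View pics/t40c.png

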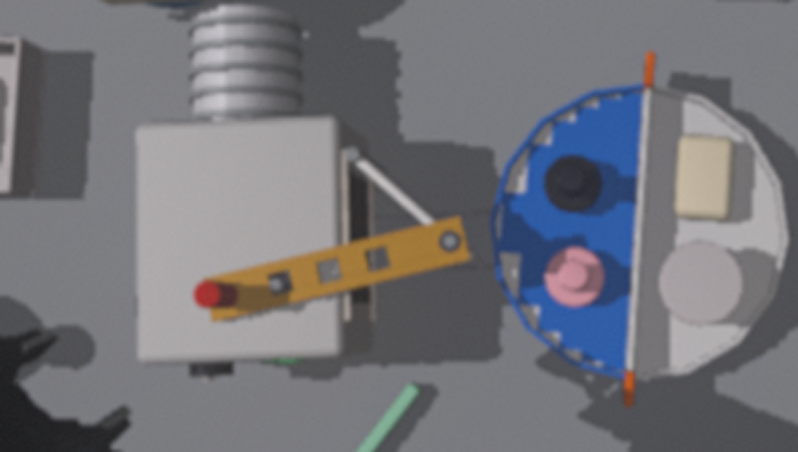

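```bash
python3 - <<'E'
from h import *
C=cam('top');D=np.load('pics/t40.npz')['d']
for x,y in [(255,288),(225,308),(303,276),(353,264),(410,250),(200,200),(573,178),(575,272)]:
    u,v=90+x/2.66,160+y/2.66; a=[dep(C,u+i,v+j,D)[2] for i in(-1,0,1) for j in (-1,0,1)];print((x,y),dep(C,u,v,D).round(4),round(float(np.median(a)),4))
pv=onz(C,90+450/2.66,160+241/2.66,.143)[:2];pin=onz(C,193.6,267.4,.147)[:2]
print('piv-pin',np.linalg.norm(pv-pin))
uy=np.array([-.0633,.998]);ux=np.array([.998,.0633]);H=A+.065*ux+.235*uy;d=pv-H;print('shutter',np.arctan2(-d@uy,-d@ux),np.linalg.norm(d))
hp=onz(C,90+280/2.66,160+283/2.66,.142)[:2];print('hole-pin',(hp-pin)*1e3)
for n,x,y in [('black',572,176),('pink',575,270)]:
    P=onz(C,90+x/2.66,160+y/2.66,.09)[:2]-A
    ang=np.radians(-2.4);tx=np.array([np.cos(ang),np.sin(ang)]);ty=np.array([-np.sin(ang),np.cos(ang)]);print(n,P@tx,P@ty)
E
```

```text
(255, 288) [0.4664 0.262  0.1398] 0.141
(225, 308) [0.4497 0.2795 0.1577] 0.1577
(303, 276) [0.4769 0.2234 0.1415] 0.1406
(353, 264) [0.4875 0.1835 0.1425] 0.1414
(410, 250) [0.4999 0.1384 0.141 ] 0.1418
(200, 200) [0.5373 0.3134 0.1303] 0.13
(573, 178) [0.5671 0.0102 0.0951] 0.0951
(575, 272) [0.4873 0.0063 0.0964] 0.0946
piv-pin 0.14289982099505444
shutter 0.8111651737612026 0.11012833979546743
hole-pin [ 2.35894562 -2.04696478]
black 0.038373362436422684 0.06098105524085941
pink -0.04147169466903735 0.052901028615696975
```

```bash
python3 - <<'E'
from h import *
print(manip.close_job())
E
```

```text
the job is handed in; nothing more can be done
None
```

I handed the job in at about 37 s of the 210 s. My last checks met every stated limit, though the hand-in gives no verdict.

**What I did**
- I moved the stay to its hole nearest the shutter, which shut the vent.
- I pushed fin B round about 168° until the blue half faced the vent.
- I stood the pink and black brushes on the blue half. They were the only real brushes there; the purple and yellow look-alikes have no bristles, and I left them alone.
- I moved the stay to its hole nearest the knob, which opened the shutter wide.

**Last checks from the pictures**

| Check | Measured | Limit or nominal |
|---|---|---|
| Stay bar height | flat at about 141 mm along its length | 142 mm when level |
| Hole to pin | about 3 mm | under 8 mm |
| Shutter angle | about 0.81 rad | over 0.65 rad |
| Black brush from the divider's middle | 61 mm, knob top at about 95 mm | over 20 mm; 96 mm when standing |
| Pink brush from the divider's middle | 53 mm, knob top at about 95 mm | over 20 mm; 96 mm when standing |
| Blue mark from the vent-facing point | about 13 mm | under 30 mm |

The gripper was clear of everything when I handed in.

**What went less well**
- **Carousel drift:** setting the brushes down turned the carousel about 6° past square. That is the 13 mm above; I left it because it is within the limit.
- **Tool tilt:** the tool built up about 0.2 rad of tilt that the moves could not undo. I regripped the stay's knob at another angle to allow for it.
- **Contact force:** one regrip on the pink brush briefly read 37 N.
- **Black brush knocked:** it was pushed about 3 cm aside during the run, so I measured it again before picking it up.
- **Camera disagreement:** the wrist and top cameras differed by up to about 10 mm on the brush positions. I went by the wrist camera.

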